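# Load the scanning stage with specimen holders

## Robot

A 6-joint arm with a two-finger parallel gripper is mounted at the origin on the work surface. World frame = base frame: x ahead of the robot, y to its left, z up, the work surface at z = 0. Lengths are in m, angles in rad, forces in N, time in s.
With the tool pointing down it reaches from about 0.3 to 0.775 m from the base axis. Payload 14.6 kg.
Tool frame: the origin (TCP) lies between the finger pads; the fingertips stand nose_length ahead of it and the grasp point (between the pads) lies 5 mm behind it (nose_length is the distance from the TCP to the fingertips, in m); z points along the fingers, y is the line along which they close (so a half turn about z gives the same grasp; the last joint's range is limited). The gripper opens to 85 mm and grips with 20 to 120 N. Pads are 22 mm wide; open, the fingers measure 114 mm over their backs; the gripper's body (76 mm by 85 mm) begins 54 mm behind the grasp point. The pads swing forward as they close: fully open they stand 13 mm farther back than shut.
Start: joints at [-1.343, 0.3, 1.521, -0, 1.321, -0.067], TCP at [0.16, -0.526, 0.225] pointing down, gripper open.
Joint ranges: [-3.03, 3.03], [-0.79, 2.21], [0.23, 2.52], [-1.04, 4.18], [0, 3.07], [-2.55, 2.55]. Speed limits (rad/s): [2.22, 2.22, 2.57, 3.14, 3.14, 3.14].

## Interface

Orientations are given as [roll, pitch, yaw] about the fixed x, y, z axes, in that order (R = Rz(yaw) Ry(pitch) Rx(roll)).
In Python, from cell import get_obs, snapshot, camera_model, close_job, nose_length gives the robot as it stands.
- The arm moves only by the tool servo_tool, never from a script. Its argument "plan" is a list of rows, each an object of numbers: "gripper": the opening, from 0 (shut) to 1 (fully open); "dx", "dy", "dz": the shift along the world's x, y, z scaled (see below); "yaw": the turn about the world's z scaled (see below). In form: [{"gripper": .., "dx": .., "dy": .., "dz": .., "yaw": ..}, ...]. A call has 1 to 12 rows; each row is the pose to reach, as a shift and turn from the pose commanded when the call began; what a row does not reach only later rows make up. The controller multiplies each number of a shift by 100 cm and each number of a turn by 90 degrees. A row lasts 1/8 s, in which the tool goes at most 62.5 mm and 10.7 degrees, less where a joint would pass 70% of its speed; a pose out of reach is approached as far as the arm can. A call with a number of a shift or a turn outside -1 to 1 is refused whole. A call with a gripper value outside its range is refused whole. The fingers move at their own pace and stop on an object; "squeeze" is the grip in N (left out, the last holds). Time passes only in rows, so rows that repeat a pose let the fingers close. It gives the time, the measured TCP pose, the force, the opening and the grip force at its end, in the units of the state.
- get_obs(): the state, without advancing time (a new reading comes with each control period).
- snapshot(name): name is "scene" or "top" or "wrist"; returns (picture, depth): 420x560x3 uint8, red, green, blue; 420x560 float32, m along the optical axis (not along the pixel's ray), 0 where there is no reading.
- camera_model(name): a dict with "intrinsics" (3x3 intrinsics, pixels), "R" (3x3) and "t" (3): a world point X has camera coordinates R X + t. Camera axes: x right, y down, z forward; pixel columns grow to the right and rows downward; lengths in m; the calibration is good to about 2 mm. A picture is of the moment at which its call begins: read the wrist's pose just before it. camera_model takes no time and is no camera call; for the wrist camera it gives the pose at the moment of the call.
- close_job(): hands the job in; it is judged then, once.
The state is a dict: "t": time; "q": joint angles; "joint_velocities": joint speeds; "joint_efforts": joint torques, N m; "eef_pos": TCP position; "tool_rot": TCP orientation; "ft_force": force on the tool from outside, world axes, zero at the start; "wrist_torque": the same for the moment, N m; "grip_width": finger opening in m; "gripper_force": force on a finger pad.
Only numpy, scipy, OpenCV 4.12 (cv2) and the standard library are available. Lean on these libraries where they do the work, as an engineer would, in place of code of your own. Each camera call takes 0.05 s, during which the arm holds its last target. There are 200 camera calls.

## Task

Get the microscope's scanning stage ready: put the round steel reference block that stands on it into the wooden tray, and set every specimen holder on the stage's black strip, polished face up (turn over those lying face down), their longer side along the strip, in one straight row with the first pushed flush against the steel end stop and each next one flush against its neighbour, leaving no gaps. Only when the row is complete, throw the stage's lock lever fully over to its other side; do not knock over the glass bottle.

Things in the scene. Friction and masses are not known exactly. Their poses are not given: they have to be found in the camera images.
- stage: scanning stage fixed to the table: grey plate 150 (x) x 305 (y, -175 to +130) mm, 10 mm thick; origin on its underside, midway across x. A flat black strip 50 mm wide runs along y at x = 0. At the +y end stand a steel end stop (70 mm wide, 20 thick, top 42 mm above the table) and beyond it a white housing, 75 mm along y, 35 high, with the lock lever
- stop (a point): middle of the foot of the end stop's face that looks to the stage's -y, on the plate's top (10 mm above the table); same axes as the stage. The row starts here and runs to -y; room for four holders
- holder1: specimen holder, an aluminium block 60 (its x) x 50 (its y) x 32 (its z) mm, about 0.26 kg. Origin at the block's centre. +z comes out of the polished face (a copper-coloured disc 28 mm across in a black ring 42 mm across, both flush); the back face is plain with two small screw heads. Lies polished face up or down, on the table. May be absent
- holder2: specimen holder, an aluminium block 60 (its x) x 50 (its y) x 32 (its z) mm, about 0.26 kg. Origin at the block's centre. +z comes out of the polished face (a copper-coloured disc 28 mm across in a black ring 42 mm across, both flush); the back face is plain with two small screw heads. Lies polished face up or down, on the table. May be absent
- holder3: specimen holder, an aluminium block 60 (its x) x 50 (its y) x 32 (its z) mm, about 0.26 kg. Origin at the block's centre. +z comes out of the polished face (a copper-coloured disc 28 mm across in a black ring 42 mm across, both flush); the back face is plain with two small screw heads. Lies polished face up or down, on the table. May be absent
- holder4: specimen holder, an aluminium block 60 (its x) x 50 (its y) x 32 (its z) mm, about 0.26 kg. Origin at the block's centre. +z comes out of the polished face (a copper-coloured disc 28 mm across in a black ring 42 mm across, both flush); the back face is plain with two small screw heads. Lies polished face up or down, on the table. May be absent
- puck: round steel reference block, 56 mm diameter, 22 mm high, 0.35 kg; origin at the centre of its underside. Starts on the stage's black strip
- tray: open wooden tray fixed to the table, 130 x 130 mm outside, walls 18 mm high and 4 mm thick, floor 4 mm thick; origin at the centre of its underside
- lock (a joint): lock lever angle, rad: near 0 it leans to the stage's -x (unlocked), 1.0 is fully thrown towards the stage's +x (locked). Stays where it is left; light friction. The lever is about 80 mm long
- lock_tip (a point): the free end of the lock lever (its black knob)
- bottle: amber glass bottle, 48 mm diameter, 110 mm high, standing on the table; origin at the centre of its underside. Must not be knocked over
There are look-alikes about, which are no part of the job. What is shaped like the puck but yellow is not meant.

How it is judged:
On the way, in this order (a step that is already met when the one before it is completed fails the run):
1. every holder present stands polished face up in one gapless row on the strip against the stop, while the lever is still unlocked (angle between each of holder1, holder2, holder3, holder4's own z axis and vertical below 0.1 rad and x of holder1 in the frame of stop between -0.008 and 0.008 m and z of holder1 in the frame of stop between 0.011 and 0.02 m and angle between the x axis of each of holder1, holder2, holder3, holder4 and the y axis of stage, either way round below 0.08 rad and (y of holder1 in the frame of stop between -0.0325 and -0.026 m or y of holder1 in the frame of stop between -0.093 and -0.087 m or y of holder1 in the frame of stop between -0.1535 and -0.147 m or y of holder1 in the frame of stop between -0.214 and -0.207 m) and x of holder2 in the frame of stop between -0.008 and 0.008 m and z of holder2 in the frame of stop between 0.011 and 0.02 m and (y of holder2 in the frame of stop between -0.0325 and -0.026 m or y of holder2 in the frame of stop between -0.093 and -0.087 m or y of holder2 in the frame of stop between -0.1535 and -0.147 m or y of holder2 in the frame of stop between -0.214 and -0.207 m) and x of holder3 in the frame of stop between -0.008 and 0.008 m and z of holder3 in the frame of stop between 0.011 and 0.02 m and (y of holder3 in the frame of stop between -0.0325 and -0.026 m or y of holder3 in the frame of stop between -0.093 and -0.087 m or y of holder3 in the frame of stop between -0.1535 and -0.147 m or y of holder3 in the frame of stop between -0.214 and -0.207 m) and x of holder4 in the frame of stop between -0.008 and 0.008 m and z of holder4 in the frame of stop between 0.011 and 0.02 m and (y of holder4 in the frame of stop between -0.0325 and -0.026 m or y of holder4 in the frame of stop between -0.093 and -0.087 m or y of holder4 in the frame of stop between -0.1535 and -0.147 m or y of holder4 in the frame of stop between -0.214 and -0.207 m) and (y of holder1 in the frame of stop between -0.0325 and -0.026 m or y of holder2 in the frame of stop between -0.0325 and -0.026 m or y of holder3 in the frame of stop between -0.0325 and -0.026 m or y of holder4 in the frame of stop between -0.0325 and -0.026 m) and (y of holder1 in the frame of stop between -0.093 and -0.087 m or y of holder2 in the frame of stop between -0.093 and -0.087 m or y of holder3 in the frame of stop between -0.093 and -0.087 m or y of holder4 in the frame of stop between -0.093 and -0.087 m) and (y of holder1 in the frame of stop between -0.1535 and -0.147 m or y of holder2 in the frame of stop between -0.1535 and -0.147 m or y of holder3 in the frame of stop between -0.1535 and -0.147 m or y of holder4 in the frame of stop between -0.1535 and -0.147 m) and value of joint lock below 0.4 rad), for 0.2 s.
2. the lock lever is thrown over (value of joint lock above 0.85 rad), for 0.2 s.
At the end, for the whole second after the job is handed in: All holders on the strip, polished face up, within 8 mm and 0.08 rad of its middle line, in one row from the stop: gaps summing to under 2.5 mm up to the first, then 0.5 mm more for each next; reference block flat in the tray; lever beyond 0.85 rad; all at rest (angle between each of holder1, holder2, holder3, holder4's own z axis and vertical below 0.1 rad and x of holder1 in the frame of stop between -0.008 and 0.008 m and z of holder1 in the frame of stop between 0.011 and 0.02 m and angle between the x axis of each of holder1, holder2, holder3, holder4 and the y axis of stage, either way round below 0.08 rad and (y of holder1 in the frame of stop between -0.0325 and -0.026 m or y of holder1 in the frame of stop between -0.093 and -0.087 m or y of holder1 in the frame of stop between -0.1535 and -0.147 m or y of holder1 in the frame of stop between -0.214 and -0.207 m) and x of holder2 in the frame of stop between -0.008 and 0.008 m and z of holder2 in the frame of stop between 0.011 and 0.02 m and (y of holder2 in the frame of stop between -0.0325 and -0.026 m or y of holder2 in the frame of stop between -0.093 and -0.087 m or y of holder2 in the frame of stop between -0.1535 and -0.147 m or y of holder2 in the frame of stop between -0.214 and -0.207 m) and x of holder3 in the frame of stop between -0.008 and 0.008 m and z of holder3 in the frame of stop between 0.011 and 0.02 m and (y of holder3 in the frame of stop between -0.0325 and -0.026 m or y of holder3 in the frame of stop between -0.093 and -0.087 m or y of holder3 in the frame of stop between -0.1535 and -0.147 m or y of holder3 in the frame of stop between -0.214 and -0.207 m) and x of holder4 in the frame of stop between -0.008 and 0.008 m and z of holder4 in the frame of stop between 0.011 and 0.02 m and (y of holder4 in the frame of stop between -0.0325 and -0.026 m or y of holder4 in the frame of stop between -0.093 and -0.087 m or y of holder4 in the frame of stop between -0.1535 and -0.147 m or y of holder4 in the frame of stop between -0.214 and -0.207 m) and (y of holder1 in the frame of stop between -0.0325 and -0.026 m or y of holder2 in the frame of stop between -0.0325 and -0.026 m or y of holder3 in the frame of stop between -0.0325 and -0.026 m or y of holder4 in the frame of stop between -0.0325 and -0.026 m) and (y of holder1 in the frame of stop between -0.093 and -0.087 m or y of holder2 in the frame of stop between -0.093 and -0.087 m or y of holder3 in the frame of stop between -0.093 and -0.087 m or y of holder4 in the frame of stop between -0.093 and -0.087 m) and (y of holder1 in the frame of stop between -0.1535 and -0.147 m or y of holder2 in the frame of stop between -0.1535 and -0.147 m or y of holder3 in the frame of stop between -0.1535 and -0.147 m or y of holder4 in the frame of stop between -0.1535 and -0.147 m) and horizontal distance between puck and tray below 0.045 m and height (world z) of puck below 0.012 m and angle between puck's own z axis and vertical below 0.15 rad and linear speed of each of holder1, holder2, holder3, holder4, puck below 0.02 m/s and value of joint lock above 0.85 rad); the robot touches nothing.
It fails at once if the glass bottle is knocked over (angle between bottle's own z axis and vertical above 0.5 rad).
Of holder1, holder2, holder3, holder4 only 3 to 4 are there at a start; the rules pass over those that are not, and their reading is None.
At some moment in a run one of holder1, holder2, holder3, holder4 may be knocked a few centimetres aside while the robot is not near it.
Once in a run the grip may slacken for a moment while it holds something.
It also fails if it takes over 210 s, if anything falls off the work surface, if the arm or the gripper's body presses on something with over 40 N, if the wrist force passes 120 N, or if a joint passes its speed limit or range.

## Working session

There is one attempt and no reset: what is moved stays moved. The work goes in short steps, Python scripts to look and compute and a tool call to move; the robot and the scene stay as the last step left them, time stands still between calls to the robot, and variables do not carry over. Pictures are saved under pics/ and viewed, at most 14 in all, crops included, and the job is handed in when it is done.

Besides the shell and the picture viewer there is one more tool, called after "Emit:" by a JSON object that holds its "fn" and its "kwargs". servo_tool: Moves the arm, as the interface text tells. Its arguments: {"type":"object","properties":{"plan":{"type":"array","items":{"type":"object","properties":{"gripper":{"type":"number"},"dx":{"type":"number"},"dy":{"type":"number"},"dz":{"type":"number"},"yaw":{"type":"number"}}}},"squeeze":{"type":"number"}},"required":["plan"]}

```bash
mkdir -p pics; ls
cat > h.py <<'E'
import numpy as np, cv2
from cell import get_obs, snapshot, camera_model, close_job, nose_length
def snap(n,f=None):
    cm=camera_model(n); p,d=snapshot(n)
    if f: cv2.imwrite('pics/'+f,cv2.cvtColor(p,cv2.COLOR_RGB2BGR))
    return p,d,cm
def ray(cm,u,v):
    K,R,t=map(np.array,(cm['intrinsics'],cm['R'],cm['t']))
    return -R.T@t, R.T@np.linalg.inv(K)@np.array([u,v,1.])
def onz(cm,u,v,z):
    c,d=ray(cm,u,v); return c+d*(z-c[2])/d[2]
def dep(cm,d,u,v):
    c,r=ray(cm,u,v); return c+r*d[int(v),int(u)]
def cloud(cm,d):
    K,R,t=map(np.array,(cm['intrinsics'],cm['R'],cm['t']))
    v,u=np.mgrid[:d.shape[0],:d.shape[1]]
    r=np.stack([u,v,np.ones_like(u)],-1)@np.linalg.inv(K).T
    return (r*d[...,None]-t)@R
def pix(cm,X):
    K,R,t=map(np.array,(cm['intrinsics'],cm['R'],cm['t']))
    p=K@(R@np.array(X)+t); return p[:2]/p[2]
E
python3 - <<'E'
from h import *
print(nose_length() if callable(nose_length) else nose_length)
o=get_obs(); print(o['t'],o['eef_pos'],o['tool_rot'],o['grip_width'])
for n in('top','scene'):
    p,d,cm=snap(n,n+'0.png'); c,_=ray(cm,0,0); print(n,c,(d>0).mean())
    np.savez(n+'0.npz',p=p,d=d,**cm)
E
```

```text
pics
0.014
0.0 [ 0.15974752 -0.52602673  0.2245138 ] [-3.14038830e+00 -6.80877359e-05  2.94814836e-01] 0.08529255678214301
top [0.53905739 0.00622161 1.12780345] 0.9958205782312926
scene [1.1093696  0.344436   1.11934602] 0.9961734693877551
```

View pics/top0.png

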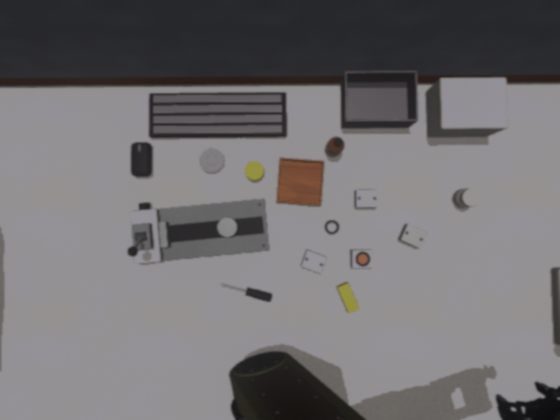

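View pics/scene0.png

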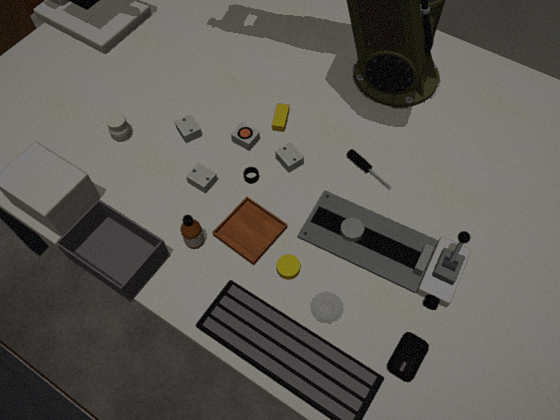

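The top view shows the puck at (227,228), the tray at (300,182), a face-up holder at (361,259), face-down holders at (366,198), (414,236) and (314,261), the bottle at (335,147) and the lever knob at (133,251). The scene view agrees.

Things that could be taken for what I want:
- **Puck:** grey disc (227,228) on the strip. Look-alikes are the yellow disc (255,171), the clear/grey dish (212,161) and a grey cylinder (463,198).
- **Holders:** four white blocks. Look-alike is the yellow block (347,297).

I choose the grey disc on the strip as the puck, and the four white blocks as the holders.

```bash
cat >> h.py <<'E'
def rects(p,d,cm,lo,hi,zt,amin,amax,roi=None,sat=40,val=120):
    """light low-saturation blobs with cloud height in lo..hi; min-area rectangle cast on plane zt"""
    P=cloud(cm,d); m=((P[...,2]>lo)&(P[...,2]<hi)&(d>0)).astype(np.uint8)
    if roi is not None: m&=((P[...,0]>roi[0])&(P[...,0]<roi[1])&(P[...,1]>roi[2])&(P[...,1]<roi[3])).astype(np.uint8)
    out=[]
    for c in cv2.findContours(m,cv2.RETR_EXTERNAL,cv2.CHAIN_APPROX_NONE)[0]:
        c=c[:,0,:]
        W=np.array([onz(cm,u,v,zt)[:2] for u,v in c]) 
        if len(W)<8: continue
        (x,y),(w,h),a=cv2.minAreaRect((W*1000).astype(np.float32))
        if w<h: a+=90; w,h=h,w
        if amin<w<amax:
            mm=np.zeros(m.shape,np.uint8); cv2.drawContours(mm,[c],-1,1,-1)
            zz=P[...,2][(mm>0)&(m>0)]
            out.append((x,y,w,h,(a+90)%180-90,np.median(zz)*1000,c.mean(0)))
    return out
def show(L):
    for r in L: print('x %.1f y %.1f  %.1f x %.1f ang %.1f z %.1f'%r[:6],'px',r[6].round())
E
python3 - <<'E'
from h import *
for n in('top','scene'):
    z=np.load(n+'0.npz'); cm={k:z[k] for k in('intrinsics','R','t')}; print(n)
    show(rects(z['p'],z['d'],cm,.022,.045,.032,25,130,(.2,.8,-.5,.5)))
z=np.load('top0.npz'); cm={k:z[k] for k in('intrinsics','R','t')};P=cloud(cm,z['d'])
for u,v in [(200,213),(265,210),(162,235),(147,225),(133,251),(227,228),(300,182),(335,147),(280,182),(400,300)]: print(u,v,P[v,u].round(4))
E
python3 - <<'E'
import cv2
a=cv2.imread('pics/top0.png')[130:320,110:440]
b=cv2.imread('pics/scene0.png')[180:310,290:480]
cv2.imwrite('pics/c1.png',cv2.convertScaleAbs(cv2.resize(a,None,fx=2.4,fy=2.4,interpolation=cv2.INTER_CUBIC),alpha=1.6))
E
```

```text
top
x 342.8 y 62.7  73.4 x 21.6 ang 75.5 z 24.8 px [258. 294.]
x 332.3 y -189.1  80.0 x 34.9 ang 22.9 z 26.1 px [348. 298.]
x 440.8 y -231.0  59.7 x 47.7 ang 89.4 z 33.2 px [363. 258.]
x 434.5 y -93.7  60.7 x 50.0 ang 68.9 z 33.0 px [314. 261.]
x 503.8 y -375.8  63.0 x 50.9 ang 62.8 z 33.1 px [413. 236.]
x 532.0 y -146.9  37.8 x 35.5 ang 25.8 z 23.7 px [332. 227.]
x 534.5 y 149.2  53.7 x 53.7 ang 89.8 z 32.7 px [227. 227.]
x 611.6 y -245.6  60.2 x 45.5 ang 89.5 z 32.9 px [367. 198.]
x 694.3 y 70.5  51.5 x 51.2 ang -0.5 z 23.7 px [255. 170.]
x 743.9 y -145.9  45.1 x 18.0 ang 54.5 z 35.3 px [331. 152.]
x 728.7 y 394.6  97.7 x 56.9 ang 0.3 z 31.3 px [141. 159.]
x 791.1 y -464.1  71.9 x 10.7 ang 84.0 z 33.7 px [441. 135.]
scene
x 733.9 y 399.3  97.6 x 58.3 ang 0.4 z 30.2 px [407. 357.]
x 711.8 y 78.7  52.9 x 27.2 ang -81.8 z 23.2 px [286. 269.]
x 683.5 y 76.1  50.2 x 23.9 ang -81.8 z 23.4 px [291. 260.]
x 514.3 y 328.7  82.4 x 20.6 ang 5.0 z 41.3 px [423. 259.]
x 764.2 y -143.8  48.0 x 27.2 ang -33.4 z 34.4 px [195. 240.]
x 535.6 y 152.0  56.8 x 55.3 ang 33.2 z 31.5 px [352. 228.]
x 612.9 y -242.4  65.2 x 53.8 ang 88.6 z 31.3 px [201. 176.]
x 346.9 y 66.7  74.5 x 19.3 ang 75.0 z 24.7 px [359. 159.]
x 436.1 y -90.2  67.2 x 53.8 ang 68.9 z 31.6 px [289. 156.]
x 443.2 y -227.7  64.4 x 56.9 ang 89.3 z 31.9 px [245. 134.]
x 505.3 y -372.9  69.1 x 51.7 ang 65.4 z 31.2 px [187. 126.]
x 336.4 y -184.9  83.3 x 34.4 ang 23.1 z 25.0 px [280. 115.]
200 213 [0.574  0.2311 0.0105]
265 210 [0.5809 0.0436 0.0122]
162 235 [0.5125 0.331  0.0416]
147 225 [0.5408 0.3664 0.0612]
133 251 [0.4751 0.3749 0.1399]
227 228 [0.5302 0.1509 0.03  ]
300 182 [ 0.6618 -0.0588  0.0049]
335 147 [ 0.7478 -0.1505  0.0849]
280 182 [ 6.624e-01 -5.000e-04  4.700e-03]
400 300 [ 0.3179 -0.3434  0.0019]
```

View pics/c1.png

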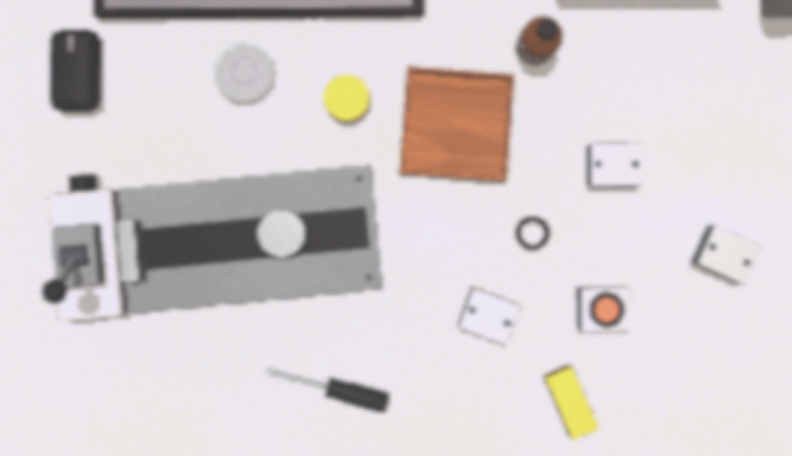

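The crop confirms the grey-white disc on the strip (crop 282,233) as the puck. It also shows four holder-like blocks, one of them creamier (crop 727,253). I'll look at them closely before picking.

Emit:
{"fn": "servo_tool", "kwargs": {"plan": [{"dx": 0.06, "dy": 0.03, "dz": 0.03, "yaw": 0, "gripper": 1}, {"dx": 0.12, "dy": 0.07, "dz": 0.06, "yaw": 0}, {"dx": 0.17, "dy": 0.11, "dz": 0.08, "yaw": -0.05}, {"dx": 0.22, "dy": 0.15, "dz": 0.1, "yaw": -0.1}, {"dx": 0.27, "dy": 0.18, "dz": 0.11, "yaw": -0.16}, {"dx": 0.31, "dy": 0.226, "dz": 0.125, "yaw": -0.188}, {"dx": 0.31, "dy": 0.226, "dz": 0.125, "yaw": -0.188}, {"dx": 0.31, "dy": 0.226, "dz": 0.125, "yaw": -0.188}]}}

```text
invalid input at $.plan[1]: expected keys gripper, dx, dy, dz, yaw
```

Run:
```python
from h import *
o=get_obs(); print(o['t'],o['eef_pos'],o['tool_rot'],o['q'])
p,d,cm=snap('wrist','w1.png'); print(ray(cm,0,0)[0])
L=rects(p,d,cm,.022,.045,.032,25,130,(.2,.8,-.5,.5)); show(L)
hsv=cv2.cvtColor(p,cv2.COLOR_RGB2HSV)
for r in L:
    u,v=map(int,r[6]); print(np.median(p[v-12:v+12,u-12:u+12].reshape(-1,3),0))
z=np.load('top0.npz'); t=z['p']
for u,v in [(366,198),(414,237),(314,261),(354,259),(227,228)]: print(t[v-3:v+4,u-2:u+3].reshape(-1,3).mean(0))
cm={k:z[k] for k in('intrinsics','R','t')}
# strip & plate
P=cloud(cm,z['d']); g=t.max(2)
m=((g<70)&(P[...,2]>.002)&(P[...,2]<.02)&(P[...,0]>.45)&(P[...,0]<.63)&(P[...,1]<.34)&(P[...,1]>0)).astype(np.uint8)
c=max(cv2.findContours(m,0,2)[0],key=cv2.contourArea)
W=np.array([onz(cm,*q[0],.010)[:2] for q in c]); print('strip',cv2.minAreaRect((W*1000).astype(np.float32)))
m=((P[...,2]>.0375)&(P[...,2]<.048)&(P[...,0]>.4)&(P[...,0]<.63)&(P[...,1]>.29)&(P[...,1]<.36)).astype(np.uint8)
c=max(cv2.findContours(m,0,2)[0],key=cv2.contourArea)
W=np.array([onz(cm,*q[0],.042)[:2] for q in c]); print('stop',cv2.minAreaRect((W*1000).astype(np.float32)))
m=((t[...,0]>t[...,2]*1.6)&(P[...,2]<.03)&(P[...,0]>.55)&(P[...,0]<.75)&(P[...,1]>-.17)&(P[...,1]<.02)).astype(np.uint8)
c=max(cv2.findContours(m,0,2)[0],key=cv2.contourArea)
W=np.array([onz(cm,*q[0],.018)[:2] for q in c]); print('tray',cv2.minAreaRect((W*1000).astype(np.float32)))
```

```text
0.1 [ 0.15974966 -0.526077    0.22458523] [-3.14058487e+00 -8.75126148e-05  2.94775848e-01] [-1.34261172e+00  3.00420935e-01  1.52149504e+00  2.09093401e-05
  1.32068805e+00 -6.65964699e-02]
[ 0.23866993 -0.50238684  0.37426948]
[147.8        145.         150.11428571]
[145.97142857 144.14285714 142.74285714]
[147.85714286 145.         152.85714286]
[119.17142857 116.28571429 121.28571429]
[134.11428571 134.48571429 134.91428571]
strip ((525.4485473632812, 248.02700805664062), (57.80493927001953, 149.3129119873047), 6.425319194793701)
stop ((515.45166015625, 326.49774169921875), (68.88001251220703, 22.20780372619629), 5.0398359298706055)
tray ((661.7106323242188, -57.58082580566406), (123.45674896240234, 124.65599822998047), 85.07057189941406)
```

View pics/w1.png

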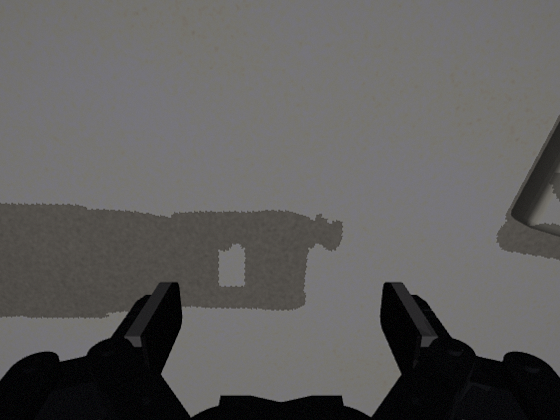

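The wrist view shows only bare table and the fingers. Every row needs all five keys, so I'll send the move again.

Emit:
{"fn": "servo_tool", "kwargs": {"plan": [{"gripper": 1, "dx": 0.31, "dy": 0.226, "dz": 0.125, "yaw": -0.188}, {"gripper": 1, "dx": 0.31, "dy": 0.226, "dz": 0.125, "yaw": -0.188}, {"gripper": 1, "dx": 0.31, "dy": 0.226, "dz": 0.125, "yaw": -0.188}, {"gripper": 1, "dx": 0.31, "dy": 0.226, "dz": 0.125, "yaw": -0.188}, {"gripper": 1, "dx": 0.31, "dy": 0.226, "dz": 0.125, "yaw": -0.188}, {"gripper": 1, "dx": 0.31, "dy": 0.226, "dz": 0.125, "yaw": -0.188}, {"gripper": 1, "dx": 0.31, "dy": 0.226, "dz": 0.125, "yaw": -0.188}, {"gripper": 1, "dx": 0.31, "dy": 0.226, "dz": 0.125, "yaw": -0.188}, {"gripper": 1, "dx": 0.31, "dy": 0.226, "dz": 0.125, "yaw": -0.188}]}}

```text
t: 1.27
eef_pos: [0.4692, -0.3006, 0.3495]
tool_rot: [-3.141, 0.001, -0.001]
ft_force: [-0.5, -0.4, 1.3]
grip_width: 0.0855
gripper_force: 0.0
```

Run:
```python
from h import *
o=get_obs(); print(o['t'],o['eef_pos'],o['tool_rot'],o['q'])
p,d,cm=snap('wrist','w2.png'); print(ray(cm,0,0)[0])
L=rects(p,d,cm,.022,.045,.032,25,130,(.2,.8,-.5,.5)); show(L)
for r in L:
    u,v=map(int,r[6]); print(np.median(p[v-12:v+12,u-12:u+12].reshape(-1,3),0))
```

```text
1.275 [ 0.46924501 -0.30063229  0.34950641] [-3.14116835e+00  8.75945942e-04 -7.98545532e-04] [-6.35432238e-01  2.57498275e-01  1.29099018e+00 -1.77690056e-04
  1.59406116e+00  9.36158772e-01]
[ 0.55181138 -0.30089874  0.49909344]
x 344.9 y 56.0  73.8 x 20.9 ang 74.7 z 24.9 px [ 36. 246.]
x 334.0 y -192.5  79.1 x 35.3 ang 23.0 z 25.8 px [206. 252.]
x 441.1 y -231.3  60.7 x 50.3 ang -90.0 z 33.0 px [230. 181.]
x 434.2 y -95.3  62.3 x 53.2 ang 68.9 z 32.8 px [130. 186.]
x 503.6 y -376.3  61.3 x 49.9 ang 64.9 z 33.0 px [338. 134.]
x 531.8 y -151.3  37.5 x 37.2 ang -47.5 z 23.0 px [163. 112.]
x 610.8 y -245.8  60.3 x 50.7 ang 89.2 z 33.0 px [235.  43.]
[10.  9. 10.]
[119. 112.   0.]
[118.  65.  36.]
[113. 112. 109.]
[118. 117. 116.]
[78. 74. 70.]
[117. 115. 122.]
```

View pics/w2.png

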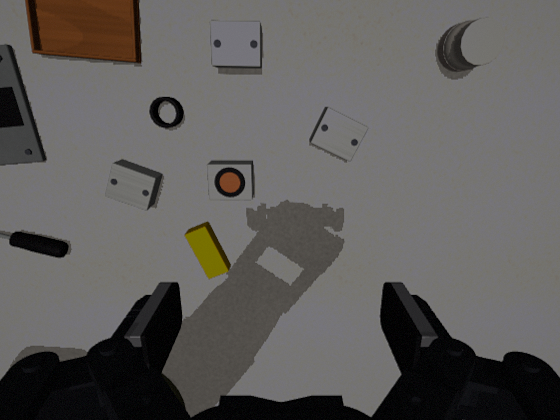

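The wrist view shows four identical holders: face up at (230,181), and face down at (130,186), (338,134) and (235,43), all 32–33 mm high. The ring at (166,112) and the yellow block at (206,252) are distractors. Next I'll view the stage.

Emit:
{"fn": "servo_tool", "kwargs": {"plan": [{"gripper": 1, "dx": 0.0, "dy": 0.5, "dz": 0, "yaw": 0}, {"gripper": 1, "dx": 0.0, "dy": 0.5, "dz": 0, "yaw": 0}, {"gripper": 1, "dx": 0.0, "dy": 0.5, "dz": 0, "yaw": 0}, {"gripper": 1, "dx": 0.0, "dy": 0.5, "dz": 0, "yaw": 0}, {"gripper": 1, "dx": 0.0, "dy": 0.5, "dz": 0, "yaw": 0}, {"gripper": 1, "dx": 0.0, "dy": 0.5, "dz": 0, "yaw": 0}, {"gripper": 1, "dx": 0.0, "dy": 0.5, "dz": 0, "yaw": 0}, {"gripper": 1, "dx": 0.0, "dy": 0.5, "dz": 0, "yaw": 0}, {"gripper": 1, "dx": 0.0, "dy": 0.5, "dz": 0, "yaw": 0}, {"gripper": 1, "dx": 0.0, "dy": 0.5, "dz": 0, "yaw": 0}]}}

```text
t: 2.58
eef_pos: [0.4699, 0.1988, 0.3498]
tool_rot: [3.141, 0.0, -0.001]
ft_force: [0.1, 0.3, 0.5]
grip_width: 0.0856
gripper_force: 0.0
```

Run:
```python
from h import *
o=get_obs(); print(o['t'],o['eef_pos'],o['tool_rot'])
p,d,cm=snap('wrist','w3.png'); np.savez('w3.npz',p=p,d=d,**cm)
P=cloud(cm,d)
show(rects(p,d,cm,.022,.037,.032,25,130,(.45,.62,.0,.32)))
show(rects(p,d,cm,.0375,.048,.042,25,130,(.45,.62,.28,.37)))
# stage plate contour
m=((P[...,2]>.0065)&(P[...,2]<.016)&(P[...,0]>.4)&(P[...,0]<.65)&(P[...,1]<.35)&(P[...,1]>-.02)).astype(np.uint8)
c=max(cv2.findContours(m,0,2)[0],key=cv2.contourArea)
W=np.array([onz(cm,*q[0],.010)[:2] for q in c]); print('plate',cv2.minAreaRect((W*1000).astype(np.float32)))
# strip edge fits: dark band
g=p.max(2); m=((g<45)&(P[...,2]>.005)&(P[...,2]<.016)&(P[...,0]>.47)&(P[...,0]<.59)&(P[...,1]<.32)&(P[...,1]>.02)).astype(np.uint8)
Q=P[m>0]
ys=np.arange(.03,.30,.008); E=[]
for y in ys:
    s=Q[(abs(Q[:,1]-y)<.002),0]
    if len(s)>5: E.append((y,s.min(),s.max()))
E=np.array(E); 
for k in(1,2):
    f=np.polyfit(E[:,0],E[:,k],1)
    for _ in range(3):
        r=abs(np.polyval(f,E[:,0])-E[:,k]); f=np.polyfit(E[r<.0015+np.median(r),0],E[r<.0015+np.median(r),k],1)
    print('edge',f, np.degrees(np.arctan(f[0])), 'x at y=.2',np.polyval(f,.2))
# stop face: strip end
# tall: lever
T=P[(P[...,2]>.07)&(P[...,1]>.3)&(P[...,1]<.45)&(P[...,0]>.4)&(P[...,0]<.6)]
print('lever pts',T.min(0) if len(T) else 0,T.max(0) if len(T) else 0)
```

```text
2.575 [0.46985772 0.1987608  0.34982451] [ 3.14119392e+00  4.37231060e-04 -1.22413309e-03]
x 504.9 y 317.1  48.9 x 4.2 ang 4.9 z 29.3 px [190. 134.]
x 532.3 y 151.5  54.4 x 54.1 ang 0.8 z 33.0 px [317. 112.]
x 510.7 y 358.1  70.4 x 6.9 ang 7.0 z 43.0 px [154. 129.]
x 513.7 y 327.9  69.9 x 21.6 ang 5.2 z 42.9 px [179. 127.]
plate ((525.95703125, 193.01046752929688), (149.7342529296875, 306.9283447265625), 5.160617351531982)
edge [-0.08970315  0.51963842] -5.125892668844276 x at y=.2 0.5016977872635969
edge [-0.09139453  0.56805097] -5.222013443800184 x at y=.2 0.549772060709334
lever pts [0.46053483 0.36667963 0.07000132] [0.51726653 0.39828528 0.14354996]
```

View pics/w3.png

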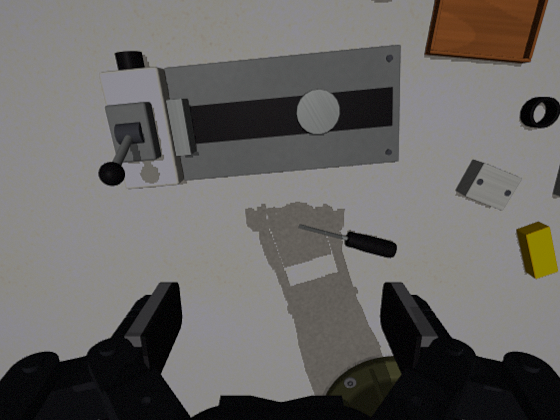

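The stage is at yaw 5.2°. The stop foot is at about (0.515, 0.318), the puck at (317,112) px, or about (0.533, 0.151) m, and the lever knob at about (0.468, 0.382, 0.137). I'll take the puck now.

Emit:
{"fn": "servo_tool", "kwargs": {"plan": [{"gripper": 1, "dx": 0.064, "dy": -0.048, "dz": -0.06, "yaw": 0}, {"gripper": 1, "dx": 0.064, "dy": -0.048, "dz": -0.12, "yaw": 0}, {"gripper": 1, "dx": 0.064, "dy": -0.048, "dz": -0.18, "yaw": 0}, {"gripper": 1, "dx": 0.064, "dy": -0.048, "dz": -0.24, "yaw": 0}, {"gripper": 1, "dx": 0.064, "dy": -0.048, "dz": -0.27, "yaw": 0}, {"gripper": 1, "dx": 0.064, "dy": -0.048, "dz": -0.3, "yaw": 0}, {"gripper": 1, "dx": 0.064, "dy": -0.048, "dz": -0.322, "yaw": 0}, {"gripper": 1, "dx": 0.064, "dy": -0.048, "dz": -0.322, "yaw": 0}, {"gripper": 0.4, "dx": 0.064, "dy": -0.048, "dz": -0.322, "yaw": 0}, {"gripper": 0.4, "dx": 0.064, "dy": -0.048, "dz": -0.322, "yaw": 0}, {"gripper": 0.4, "dx": 0.064, "dy": -0.048, "dz": -0.322, "yaw": 0}, {"gripper": 0.4, "dx": 0.064, "dy": -0.048, "dz": -0.322, "yaw": 0}], "squeeze": 50}}

```text
t: 4.12
eef_pos: [0.5339, 0.1518, 0.0284]
tool_rot: [-3.141, -0.0, -0.0]
ft_force: [-0.8, -0.7, 0.3]
grip_width: 0.0345
gripper_force: 0.0
```

Run:
```python
from h import *
print(type(nose_length), nose_length() if callable(nose_length) else nose_length, get_obs()['eef_pos'], get_obs()['grip_width'],get_obs()['gripper_force'])
```

```text
<class 'float'> 0.014 [0.53389205 0.15179413 0.02839795] 0.03445962197963008 0.0
```

The fingers closed to 34 mm without holding the puck, so I'll raise and look.

Emit:
{"fn": "servo_tool", "kwargs": {"plan": [{"gripper": 0.4, "dx": 0, "dy": 0, "dz": 0.05, "yaw": 0}, {"gripper": 1, "dx": -0.06, "dy": 0, "dz": 0.1, "yaw": 0}, {"gripper": 1, "dx": -0.06, "dy": 0, "dz": 0.15, "yaw": 0}, {"gripper": 1, "dx": -0.06, "dy": 0, "dz": 0.15, "yaw": 0}, {"gripper": 1, "dx": -0.06, "dy": 0, "dz": 0.15, "yaw": 0}]}}

```text
t: 4.75
eef_pos: [0.4737, 0.1517, 0.1778]
tool_rot: [-3.142, -0.0, -0.0]
ft_force: [-0.5, 0.0, -0.2]
grip_width: 0.0857
gripper_force: 0.0
```

Run:
```python
from h import *
o=get_obs(); print(o['t'],o['eef_pos'],o['tool_rot'])
p,d,cm=snap('wrist','w4.png')
show(rects(p,d,cm,.022,.038,.032,25,130,(.40,.65,.0,.31)))
t,d,cm=snap('top')
show(rects(t,d,cm,.022,.038,.032,25,130,(.40,.65,.0,.31)))
```

```text
4.75 [0.47373919 0.15173763 0.17782194] [-3.14158281e+00 -8.95389664e-05 -4.26842943e-04]
x 532.9 y 151.2  54.5 x 54.3 ang -90.0 z 32.9 px [281. 125.]
x 534.5 y 149.2  54.5 x 51.6 ang 63.0 z 32.7 px [227. 227.]
```

View pics/w4.png

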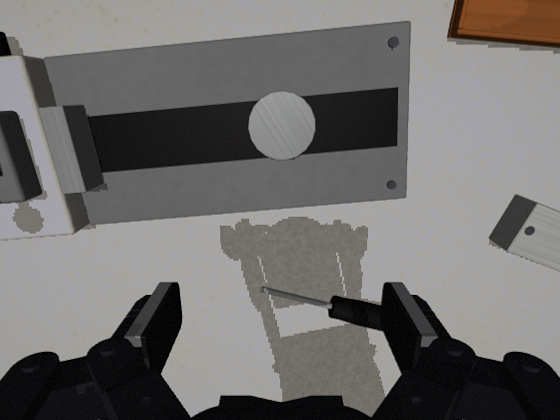

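The puck hasn't moved (281,125), so the pads passed above it. I'll measure the fingertip height from the wrist depth at pixels (170,285) and (393,285).

Run:
```python
from h import *
o=get_obs(); e=o['eef_pos']; 
p,d,cm=snap('wrist'); P=cloud(cm,d)
for (a,b) in ((120,182),(383,440)):
    Q=P[280:400,a:b].reshape(-1,3)-e; Q=Q[(abs(Q[:,2])<.06)]
    print('z min..',np.percentile(Q[:,2],[0,1,5,20,50,90]).round(4)); L=Q[Q[:,2]<np.percentile(Q[:,2],3)]; print(L.min(0).round(4),L.max(0).round(4))
for u,v in[(170,286),(150,300),(160,330),(178,300),(393,286),(410,310)]: print(u,v,(P[v,u]-e).round(4), d[v,u])
```

```text
z min.. [0.0195 0.0215 0.025  0.0324 0.0438 0.057 ]
[-0.0102  0.0421  0.0195] [0.0102 0.043  0.0237]
z min.. [0.0205 0.0236 0.0265 0.0333 0.044  0.0572]
[-0.0058 -0.0492  0.0205] [ 0.0113 -0.0424  0.0252]
170 286 [0.0107 0.0439 0.0266] 0.13952161
150 300 [0.0111 0.0481 0.0372] 0.12934999
160 330 [0.0036 0.0427 0.0448] 0.12453755
178 300 [0.0029 0.042  0.0244] 0.14409965
393 286 [ 0.0105 -0.0452  0.0262] 0.14002104
410 310 [ 0.0105 -0.0462  0.0428] 0.12437416
```

Emit:
{"fn": "servo_tool", "kwargs": {"plan": [{"gripper": 0.6, "dx": 0, "dy": 0, "dz": 0, "yaw": 0}, {"gripper": 0.6, "dx": 0, "dy": 0, "dz": 0, "yaw": 0}, {"gripper": 0.6, "dx": 0, "dy": 0, "dz": 0, "yaw": 0}]}}

```text
t: 5.28
eef_pos: [0.4738, 0.1517, 0.1779]
tool_rot: [3.142, 0.0, -0.001]
ft_force: [-0.6, -0.5, 0.2]
grip_width: 0.0513
gripper_force: 0.0
```

```bash
cat > tip.py <<'E'
from h import *
o=get_obs(); e=o['eef_pos']; 
p,d,cm=snap('wrist'); P=cloud(cm,d)-e
m=(d>0)&(d<.2)&(abs(P[...,1])<.07)&(abs(P[...,0])<.03)&(P[...,2]>-.03)&(P[...,2]<.06)
Q=P[m]; print(o['grip_width'],'pts',len(Q),np.percentile(Q[:,2],[0,.5,1,3]).round(4))
for s in (1,-1):
    q=Q[Q[:,1]*s>0]; q=q[np.argsort(q[:,2])[:40]]; print(q.mean(0).round(4), q.min(0).round(4))
E
python3 tip.py
```

```text
0.05128306715758998 pts 7743 [0.0098 0.0118 0.013  0.0156]
[0.0003 0.0255 0.0118] [-0.0102  0.0252  0.0098]
[ 0.0009 -0.0258  0.0117] [-0.0087 -0.026   0.0104]
```

Emit:
{"fn": "servo_tool", "kwargs": {"plan": [{"gripper": 0, "dx": 0, "dy": 0, "dz": 0, "yaw": 0}, {"gripper": 0, "dx": 0, "dy": 0, "dz": 0, "yaw": 0}, {"gripper": 0, "dx": 0, "dy": 0, "dz": 0, "yaw": 0}, {"gripper": 0, "dx": 0, "dy": 0, "dz": 0, "yaw": 0}]}}

```text
t: 5.82
eef_pos: [0.4738, 0.1517, 0.1781]
tool_rot: [3.142, -0.0, -0.0]
ft_force: [0.3, 0.2, 0.5]
grip_width: -0.0002
gripper_force: 0.0
```

```bash
python3 tip.py
```

```text
-0.0001543479492739008 pts 7539 [0.0098 0.0123 0.0134 0.016 ]
[0.0109 0.0029 0.0124] [0.0102 0.     0.0103]
[ 0.0105 -0.0038  0.0121] [ 0.0061 -0.0118  0.0098]
```

The measured tips sit about 10 mm behind (above) the TCP at 50 mm opening and about 20 mm when fully open. That fits the missed grasp, so I'll retry lower.

Emit:
{"fn": "servo_tool", "kwargs": {"plan": [{"gripper": 0.85, "dx": 0.06, "dy": 0, "dz": 0, "yaw": 0}, {"gripper": 0.85, "dx": 0.06, "dy": 0, "dz": -0.06, "yaw": 0}, {"gripper": 0.85, "dx": 0.06, "dy": 0, "dz": -0.12, "yaw": 0}, {"gripper": 0.85, "dx": 0.06, "dy": 0, "dz": -0.15, "yaw": 0}, {"gripper": 0.85, "dx": 0.06, "dy": 0, "dz": -0.162, "yaw": 0}, {"gripper": 0.85, "dx": 0.06, "dy": 0, "dz": -0.17, "yaw": 0}, {"gripper": 0.85, "dx": 0.06, "dy": 0, "dz": -0.17, "yaw": 0}, {"gripper": 0.3, "dx": 0.06, "dy": 0, "dz": -0.17, "yaw": 0}, {"gripper": 0.3, "dx": 0.06, "dy": 0, "dz": -0.17, "yaw": 0}, {"gripper": 0.3, "dx": 0.06, "dy": 0, "dz": -0.17, "yaw": 0}], "squeeze": 50}}

```text
t: 7.12
eef_pos: [0.5344, 0.1519, 0.0096]
tool_rot: [-3.141, -0.002, -0.0]
ft_force: [-2.9, -1.0, 9.2]
grip_width: 0.0539
gripper_force: 52.2
```

Emit:
{"fn": "servo_tool", "kwargs": {"plan": [{"gripper": 0.3, "dx": 0, "dy": 0, "dz": 0, "yaw": 0}]}}

```text
t: 7.25
eef_pos: [0.5344, 0.1519, 0.0096]
tool_rot: [-3.141, -0.002, -0.0]
ft_force: [-3.3, -0.6, 8.4]
grip_width: 0.0538
gripper_force: 52.2
```

Gripped. I'll carry it to the tray.

Emit:
{"fn": "servo_tool", "kwargs": {"plan": [{"gripper": 0.3, "dx": 0, "dy": 0, "dz": 0.05, "yaw": 0}, {"gripper": 0.3, "dx": 0.02, "dy": -0.04, "dz": 0.06, "yaw": 0}, {"gripper": 0.3, "dx": 0.05, "dy": -0.09, "dz": 0.06, "yaw": 0}, {"gripper": 0.3, "dx": 0.08, "dy": -0.14, "dz": 0.06, "yaw": 0}, {"gripper": 0.3, "dx": 0.11, "dy": -0.19, "dz": 0.06, "yaw": 0}, {"gripper": 0.3, "dx": 0.127, "dy": -0.21, "dz": 0.06, "yaw": 0}, {"gripper": 0.3, "dx": 0.127, "dy": -0.21, "dz": 0.06, "yaw": 0}, {"gripper": 0.3, "dx": 0.127, "dy": -0.21, "dz": 0.03, "yaw": 0}, {"gripper": 0.3, "dx": 0.127, "dy": -0.21, "dz": 0.01, "yaw": 0}, {"gripper": 0.3, "dx": 0.127, "dy": -0.21, "dz": -0.003, "yaw": 0}, {"gripper": 0.3, "dx": 0.127, "dy": -0.21, "dz": -0.004, "yaw": 0}]}}

```text
t: 8.62
eef_pos: [0.6608, -0.058, 0.004]
tool_rot: [3.142, 0.0, -0.0]
ft_force: [0.4, 0.4, -2.4]
grip_width: 0.0537
gripper_force: 57.2
```

Run:
```python
from h import *
o=get_obs(); print(o['eef_pos'],o['grip_width'],o['gripper_force'])
p,d,cm=snap('wrist','w5.png'); P=cloud(cm,d)
e=o['eef_pos']; 
print(np.nanmedian(P[...,2][(abs(P[...,0]-e[0]-.02)<.004)&(abs(P[...,1]-e[1])<.01)]))
```

```text
[ 0.66082632 -0.05800131  0.00398847] 0.05370384562515435 57.22208664345089
0.027423215692763906
```

Emit:
{"fn": "servo_tool", "kwargs": {"plan": [{"gripper": 0.85, "dx": 0, "dy": 0, "dz": 0, "yaw": 0}, {"gripper": 0.85, "dx": 0, "dy": 0, "dz": 0, "yaw": 0}, {"gripper": 0.85, "dx": 0, "dy": 0, "dz": 0.04, "yaw": 0}, {"gripper": 0.85, "dx": -0.05, "dy": 0, "dz": 0.1, "yaw": 0}, {"gripper": 0.85, "dx": -0.1, "dy": 0, "dz": 0.16, "yaw": 0}, {"gripper": 0.85, "dx": -0.15, "dy": 0, "dz": 0.2, "yaw": 0}, {"gripper": 0.85, "dx": -0.17, "dy": -0.02, "dz": 0.22, "yaw": 0.2}, {"gripper": 0.85, "dx": -0.17, "dy": -0.02, "dz": 0.22, "yaw": 0.2}]}}

```text
t: 9.68
eef_pos: [0.4901, -0.0792, 0.2283]
tool_rot: [3.138, -0.006, 0.317]
ft_force: [1.1, 0.2, -1.7]
grip_width: 0.0728
gripper_force: 0.0
```

Run:
```python
from h import *
o=get_obs(); print(o['t'],o['eef_pos'],o['tool_rot'])
p,d,cm=snap('wrist','w6.png')
show(rects(p,d,cm,.018,.04,.032,25,130,(.3,.75,-.5,.1)))
t,d,cm=snap('top')
show(rects(t,d,cm,.018,.04,.032,25,130,(.38,.72,-.45,.1)))
```

```text
9.675 [ 0.49013919 -0.0792424   0.22833297] [ 3.13766678 -0.00608672  0.31743589]
x 336.9 y -186.5  82.9 x 34.4 ang 23.0 z 25.8 px [326. 329.]
x 348.9 y 59.3  72.8 x 24.8 ang 74.3 z 24.5 px [118. 264.]
x 442.4 y -227.9  66.1 x 53.9 ang 89.8 z 33.0 px [394. 264.]
x 504.9 y -371.3  72.4 x 52.0 ang 65.0 z 32.8 px [536. 251.]
x 435.3 y -93.0  62.0 x 53.3 ang 69.0 z 32.8 px [275. 234.]
x 531.9 y -144.8  38.3 x 38.0 ang 21.1 z 22.7 px [355. 163.]
x 611.0 y -242.5  66.6 x 50.8 ang 89.2 z 33.0 px [481. 117.]
x 642.6 y -62.6  53.9 x 24.9 ang -71.7 z 27.0 px [315.  12.]
x 638.0 y -56.2  124.7 x 83.7 ang 85.5 z 18.9 px [309.  51.]
x 440.6 y -252.1  47.9 x 16.9 ang -1.2 z 32.9 px [371. 259.]
x 504.1 y -375.3  64.2 x 50.9 ang 62.8 z 32.8 px [413. 235.]
x 534.6 y -148.5  37.7 x 33.0 ang 75.4 z 22.6 px [333. 225.]
x 611.6 y -245.6  60.2 x 45.5 ang 89.5 z 32.8 px [366. 198.]
x 659.7 y -121.2  31.4 x 2.8 ang -0.8 z 18.9 px [322. 182.]
x 658.9 y -58.6  54.1 x 51.4 ang 89.5 z 27.0 px [301. 182.]
x 691.5 y 71.9  54.1 x 51.5 ang 89.5 z 22.8 px [254. 170.]
```

View pics/w6.png

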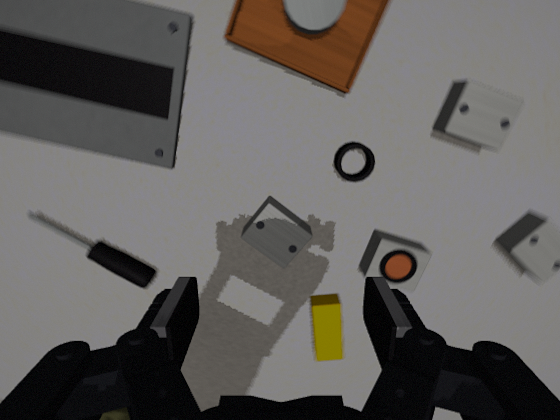

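The puck lies in the tray (top at 27 mm). The holders are unchanged. Next is holder B at (276,234) px, about (0.4345, −0.094) m. I'll grip it across its 50 mm side, 10 mm off centre, so that the stop can serve as a ledge to roll it over.

Emit:
{"fn": "servo_tool", "kwargs": {"plan": [{"gripper": 0.85, "dx": -0.059, "dy": -0.024, "dz": 0, "yaw": 0.563}, {"gripper": 0.85, "dx": -0.059, "dy": -0.024, "dz": -0.05, "yaw": 0.563}, {"gripper": 0.85, "dx": -0.059, "dy": -0.024, "dz": -0.1, "yaw": 0.563}, {"gripper": 0.85, "dx": -0.059, "dy": -0.024, "dz": -0.14, "yaw": 0.563}, {"gripper": 0.85, "dx": -0.059, "dy": -0.024, "dz": -0.17, "yaw": 0.563}, {"gripper": 0.85, "dx": -0.059, "dy": -0.024, "dz": -0.2, "yaw": 0.563}, {"gripper": 0.85, "dx": -0.059, "dy": -0.024, "dz": -0.224, "yaw": 0.563}, {"gripper": 0.85, "dx": -0.059, "dy": -0.024, "dz": -0.224, "yaw": 0.563}, {"gripper": 0.3, "dx": -0.059, "dy": -0.024, "dz": -0.224, "yaw": 0.563}, {"gripper": 0.3, "dx": -0.059, "dy": -0.024, "dz": -0.224, "yaw": 0.563}, {"gripper": 0.3, "dx": -0.059, "dy": -0.024, "dz": -0.224, "yaw": 0.563}], "squeeze": 25}}

```text
t: 11.15
eef_pos: [0.4324, -0.1024, 0.001]
tool_rot: [3.14, -0.0, 1.198]
ft_force: [-1.2, 0.8, 7.4]
grip_width: 0.0496
gripper_force: 27.3
```

Emit:
{"fn": "servo_tool", "kwargs": {"plan": [{"gripper": 0.3, "dx": 0, "dy": 0, "dz": 0.05, "yaw": 0}, {"gripper": 0.3, "dx": 0, "dy": 0, "dz": 0.1, "yaw": 0}, {"gripper": 0.3, "dx": 0, "dy": 0, "dz": 0.1, "yaw": 0}]}}

```text
t: 11.52
eef_pos: [0.4334, -0.1028, 0.1034]
tool_rot: [3.135, -0.0, 1.198]
ft_force: [-0.7, 1.2, -3.9]
grip_width: 0.0497
gripper_force: 28.5
```

Run:
```python
from h import *
o=get_obs(); e=o['eef_pos']; print(o['t'],e,o['tool_rot'],o['grip_width'],o['gripper_force'])
p,d,cm=snap('wrist','w7.png'); P=cloud(cm,d)-e
y=o['tool_rot'][2]; ax=np.array([np.cos(y),np.sin(y)])
al=P[...,:2]@ax; la=P[...,:2]@np.array([-ax[1],ax[0]])
m=(abs(la)<.018)&(al>-.03)&(al<.06)&(abs(P[...,2])<.06)&(d>0)
for a in np.arange(-.03,.056,.005):
    q=P[...,2][m&(abs(al-a)<.0025)]
    if len(q): print(round(a,3),len(q),np.percentile(q,[5,50,95]).round(4))
```

```text
11.525 [ 0.43341343 -0.10278865  0.10337537] [ 3.13478305e+00 -3.68498749e-04  1.19779016e+00] 0.04965050414662952 28.48684787750244
-0.02 498 [0.031  0.0319 0.0326]
-0.015 875 [0.0311 0.032  0.0328]
-0.01 940 [0.0311 0.0319 0.0328]
-0.005 943 [0.031  0.0319 0.0327]
0.0 994 [0.0311 0.0319 0.0328]
0.005 1027 [0.0311 0.0319 0.0328]
0.01 1048 [0.031  0.0319 0.0328]
0.015 1105 [0.031  0.0319 0.0329]
0.02 1129 [0.031  0.0319 0.0329]
0.025 1188 [0.031  0.0319 0.0328]
0.03 1217 [0.0311 0.032  0.0329]
0.035 1297 [0.0309 0.0319 0.033 ]
0.04 2475 [0.0038 0.0211 0.0319]
```

View pics/w7.png

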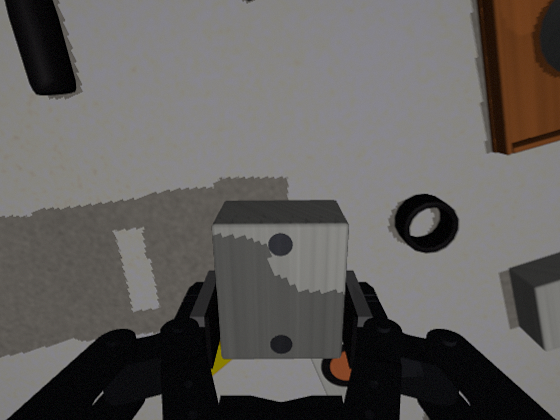

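Holder B is held: its top is 32 mm above the TCP, with 39 mm protruding ahead and about 21 mm behind. I'll carry it to the stop and begin rolling it on the stop's top edge.

Emit:
{"fn": "servo_tool", "kwargs": {"plan": [{"gripper": 0.3, "dx": 0.083, "dy": 0.398, "dz": 0.02, "yaw": 0.295}, {"gripper": 0.3, "dx": 0.083, "dy": 0.398, "dz": 0.02, "yaw": 0.295}, {"gripper": 0.3, "dx": 0.083, "dy": 0.398, "dz": 0.02, "yaw": 0.295}, {"gripper": 0.3, "dx": 0.083, "dy": 0.398, "dz": 0.02, "yaw": 0.295}, {"gripper": 0.3, "dx": 0.083, "dy": 0.398, "dz": 0.02, "yaw": 0.295}, {"gripper": 0.3, "dx": 0.083, "dy": 0.398, "dz": 0.02, "yaw": 0.295}, {"gripper": 0.3, "dx": 0.083, "dy": 0.398, "dz": 0.02, "yaw": 0.295}, {"gripper": 0.3, "dx": 0.083, "dy": 0.398, "dz": 0.02, "yaw": 0.295}, {"gripper": 0.3, "dx": 0.083, "dy": 0.398, "dz": -0.01, "yaw": 0.295}, {"gripper": 0.3, "dx": 0.083, "dy": 0.398, "dz": -0.05, "yaw": 0.295}, {"gripper": 0.3, "dx": 0.083, "dy": 0.398, "dz": -0.05, "yaw": 0.295}]}}

```text
t: 12.95
eef_pos: [0.5131, 0.2942, 0.0467]
tool_rot: [-3.135, 0.002, 1.661]
ft_force: [-0.3, -0.4, -1.0]
grip_width: 0.0498
gripper_force: 16.5
```

Emit:
{"fn": "servo_tool", "kwargs": {"plan": [{"gripper": 0.3, "dx": 0, "dy": 0, "dz": -0.01, "yaw": 0}, {"gripper": 0.3, "dx": 0, "dy": 0, "dz": -0.015, "yaw": 0}, {"gripper": 0.3, "dx": 0, "dy": 0, "dz": -0.02, "yaw": 0}]}}

```text
t: 13.32
eef_pos: [0.5157, 0.2948, 0.0327]
tool_rot: [3.14, 0.001, 1.661]
ft_force: [-8.7, -16.0, 21.7]
grip_width: 0.0497
gripper_force: 28.9
```

```bash
cat > prof.py <<'E'
from h import *
import sys
o=get_obs(); e=o['eef_pos']; print(o['t'],e.round(4),o['tool_rot'].round(3),o['grip_width'].round(4),o['gripper_force'].round(1),o['ft_force'].round(1))
p,d,cm=snap('wrist',sys.argv[1] if len(sys.argv)>1 else None); P=cloud(cm,d)-e
y=o['tool_rot'][2]; ax=np.array([np.cos(y),np.sin(y)])
al=P[...,:2]@ax; la=P[...,:2]@np.array([-ax[1],ax[0]])
m=(abs(la)<.016)&(al>-.05)&(al<.06)&(d>0)
print([(int(round(a*1000)),*(np.percentile(P[...,2][m&(abs(al-a)<.002)]+e[2],[10,90])*1000).round().astype(int)) for a in np.arange(-.048,.056,.004) if (m&(abs(al-a)<.002)).sum()>5])
E
python3 prof.py
```

```text
Traceback (most recent call last):
  File "prof.py", line 3, in <module>
    o=get_obs(); e=o['eef_pos']; print(o['t'],e.round(4),o['tool_rot'].round(3),o['grip_width'].round(4),o['gripper_force'].round(1),o['ft_force'].round(1))
                                                                                ^^^^^^^^^^^^^^^^^^^^^
AttributeError: 'float' object has no attribute 'round'
```

```bash
sed -i "s/o\['grip_width'\].round(4),o\['gripper_force'\].round(1)/round(o['grip_width'],4),round(o['gripper_force'],1)/" prof.py; python3 prof.py w8.png
```

```text
13.325 [0.5157 0.2948 0.0327] [3.140e+00 1.000e-03 1.661e+00] 0.0497 28.9 [ -8.7 -16.   21.7]
[(-28, np.int64(62), np.int64(63)), (-24, np.int64(63), np.int64(64)), (-20, np.int64(64), np.int64(65)), (-16, np.int64(65), np.int64(66)), (-12, np.int64(66), np.int64(67)), (-8, np.int64(67), np.int64(68)), (-4, np.int64(68), np.int64(69)), (0, np.int64(69), np.int64(70)), (4, np.int64(70), np.int64(71)), (8, np.int64(71), np.int64(116)), (12, np.int64(72), np.int64(120)), (16, np.int64(73), np.int64(125)), (20, np.int64(74), np.int64(75)), (24, np.int64(75), np.int64(76)), (28, np.int64(76), np.int64(77)), (32, np.int64(69), np.int64(77)), (36, np.int64(53), np.int64(67)), (40, np.int64(42), np.int64(51)), (44, np.int64(15), np.int64(43)), (48, np.int64(33), np.int64(34)), (52, np.int64(35), np.int64(37))]
```

View pics/w8.png

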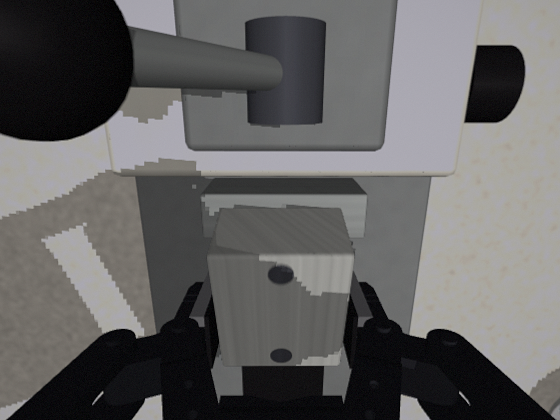

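The block has tilted 14° and slid slightly back in the grip. I'll keep lowering while closing on the stop.

Emit:
{"fn": "servo_tool", "kwargs": {"plan": [{"gripper": 0.3, "dx": 0, "dy": 0.001, "dz": -0.003, "yaw": 0}, {"gripper": 0.3, "dx": 0, "dy": 0.002, "dz": -0.005, "yaw": 0}, {"gripper": 0.3, "dx": 0, "dy": 0.002, "dz": -0.007, "yaw": 0}, {"gripper": 0.3, "dx": 0, "dy": 0.003, "dz": -0.009, "yaw": 0}, {"gripper": 0.3, "dx": 0, "dy": 0.004, "dz": -0.01, "yaw": 0}, {"gripper": 0.3, "dx": 0, "dy": 0.004, "dz": -0.01, "yaw": 0}]}}

```text
t: 14.12
eef_pos: [0.5155, 0.2972, 0.0231]
tool_rot: [3.142, 0.003, 1.661]
ft_force: [-13.4, -29.7, 30.0]
grip_width: 0.0493
gripper_force: 37.7
```

```bash
python3 prof.py
```

```text
14.125 [0.5155 0.2972 0.0231] [3.142e+00 3.000e-03 1.661e+00] 0.0493 37.7 [-13.4 -29.7  30. ]
[(-32, np.int64(52), np.int64(52)), (-28, np.int64(52), np.int64(54)), (-24, np.int64(55), np.int64(56)), (-20, np.int64(56), np.int64(58)), (-16, np.int64(58), np.int64(60)), (-12, np.int64(60), np.int64(62)), (-8, np.int64(62), np.int64(64)), (-4, np.int64(64), np.int64(66)), (0, np.int64(66), np.int64(68)), (4, np.int64(68), np.int64(70)), (8, np.int64(71), np.int64(106)), (12, np.int64(73), np.int64(110)), (16, np.int64(75), np.int64(115)), (20, np.int64(76), np.int64(78)), (24, np.int64(70), np.int64(77)), (28, np.int64(62), np.int64(69)), (32, np.int64(43), np.int64(61)), (36, np.int64(42), np.int64(53)), (40, np.int64(18), np.int64(43)), (48, np.int64(33), np.int64(36)), (52, np.int64(35), np.int64(37))]
```

It's slipping too much because the pad patch is large. New approach: set it down on the open strip, then regrip only the corner of the block, so pad torsion is small and gravity swings it upright.

Emit:
{"fn": "servo_tool", "kwargs": {"plan": [{"gripper": 0.3, "dx": 0, "dy": -0.004, "dz": 0.03, "yaw": 0}, {"gripper": 0.3, "dx": 0.005, "dy": -0.06, "dz": 0.03, "yaw": 0}, {"gripper": 0.3, "dx": 0.009, "dy": -0.1, "dz": 0.015, "yaw": 0}, {"gripper": 0.3, "dx": 0.009, "dy": -0.1, "dz": -0.006, "yaw": 0}, {"gripper": 0.3, "dx": 0.009, "dy": -0.1, "dz": -0.01, "yaw": 0}, {"gripper": 0.7, "dx": 0.009, "dy": -0.1, "dz": -0.01, "yaw": 0}, {"gripper": 0.85, "dx": 0.009, "dy": -0.1, "dz": -0.01, "yaw": 0}, {"gripper": 0.85, "dx": 0.009, "dy": -0.1, "dz": 0.05, "yaw": 0}, {"gripper": 0.85, "dx": 0.009, "dy": -0.13, "dz": 0.1, "yaw": 0}, {"gripper": 0.85, "dx": 0.009, "dy": -0.13, "dz": 0.1, "yaw": 0}]}}

```text
t: 15.42
eef_pos: [0.5257, 0.1693, 0.1247]
tool_rot: [3.134, -0.001, 1.66]
ft_force: [0.8, -0.6, -0.6]
grip_width: 0.0728
gripper_force: 0.0
```

Run:
```python
from h import *
o=get_obs(); print(o['t'],o['eef_pos'],o['tool_rot'])
p,d,cm=snap('wrist')
show(rects(p,d,cm,.036,.055,.042,25,130,(.40,.65,.0,.35)))
```

```text
15.425 [0.52565154 0.1692671  0.12469305] [ 3.13395701e+00 -1.10578932e-03  1.66047893e+00]
x 523.2 y 211.2  60.0 x 49.9 ang -84.7 z 43.0 px [281. 157.]
```

Emit:
{"fn": "servo_tool", "kwargs": {"plan": [{"gripper": 0.85, "dx": 0, "dy": 0.009, "dz": -0.05, "yaw": 0}, {"gripper": 0.85, "dx": 0, "dy": 0.009, "dz": -0.09, "yaw": 0}, {"gripper": 0.85, "dx": 0, "dy": 0.009, "dz": -0.1, "yaw": 0}, {"gripper": 0.85, "dx": 0, "dy": 0.009, "dz": -0.1, "yaw": 0}, {"gripper": 0.4, "dx": 0, "dy": 0.009, "dz": -0.1, "yaw": 0}, {"gripper": 0.4, "dx": 0, "dy": 0.009, "dz": -0.1, "yaw": 0}, {"gripper": 0.4, "dx": 0, "dy": 0.009, "dz": -0.1, "yaw": 0}, {"gripper": 0.4, "dx": 0, "dy": 0.009, "dz": -0.08, "yaw": 0}, {"gripper": 0.4, "dx": 0, "dy": 0.009, "dz": -0.06, "yaw": 0}, {"gripper": 0.4, "dx": 0, "dy": 0.009, "dz": -0.04, "yaw": 0}, {"gripper": 0.4, "dx": 0, "dy": 0.009, "dz": -0.04, "yaw": 0}], "squeeze": 20}}

```text
t: 16.85
eef_pos: [0.5246, 0.1789, 0.0819]
tool_rot: [3.138, -0.001, 1.661]
ft_force: [0.2, 0.5, -1.9]
grip_width: 0.0491
gripper_force: 21.5
```

```bash
python3 prof.py
```

```text
16.85 [0.5246 0.1789 0.0819] [ 3.138e+00 -1.000e-03  1.661e+00] 0.0491 21.5 [ 0.2  0.5 -1.9]
[(4, np.int64(102), np.int64(104)), (8, np.int64(103), np.int64(165)), (12, np.int64(103), np.int64(169)), (16, np.int64(102), np.int64(174)), (20, np.int64(102), np.int64(103)), (24, np.int64(102), np.int64(103)), (28, np.int64(102), np.int64(103)), (32, np.int64(102), np.int64(103)), (36, np.int64(101), np.int64(103)), (40, np.int64(101), np.int64(103)), (44, np.int64(101), np.int64(103)), (48, np.int64(101), np.int64(103)), (52, np.int64(101), np.int64(103))]
```

It holds rigidly even by the corner. That gives a long lever, so I'll push its front-lower edge into the top edge of the stop so it swings under (front down).

Emit:
{"fn": "servo_tool", "kwargs": {"plan": [{"gripper": 0.4, "dx": -0.002, "dy": 0.04, "dz": 0, "yaw": 0}, {"gripper": 0.4, "dx": -0.004, "dy": 0.072, "dz": 0, "yaw": 0}, {"gripper": 0.4, "dx": -0.004, "dy": 0.072, "dz": -0.02, "yaw": 0}, {"gripper": 0.4, "dx": -0.004, "dy": 0.072, "dz": -0.033, "yaw": 0}, {"gripper": 0.4, "dx": -0.004, "dy": 0.072, "dz": -0.033, "yaw": 0}, {"gripper": 0.4, "dx": -0.004, "dy": 0.076, "dz": -0.033, "yaw": 0}, {"gripper": 0.4, "dx": -0.005, "dy": 0.08, "dz": -0.026, "yaw": 0}, {"gripper": 0.4, "dx": -0.005, "dy": 0.084, "dz": -0.02, "yaw": 0}, {"gripper": 0.4, "dx": -0.005, "dy": 0.089, "dz": -0.013, "yaw": 0}, {"gripper": 0.4, "dx": -0.006, "dy": 0.094, "dz": -0.008, "yaw": 0}, {"gripper": 0.4, "dx": -0.006, "dy": 0.094, "dz": -0.008, "yaw": 0}]}}

```text
t: 18.27
eef_pos: [0.518, 0.2731, 0.0727]
tool_rot: [3.14, -0.0, 1.662]
ft_force: [2.3, -3.8, -0.1]
grip_width: 0.0496
gripper_force: 22.7
```

```bash
python3 prof.py w9.png
```

```text
18.275 [0.518  0.2731 0.0727] [ 3.14  -0.     1.662] 0.0496 22.7 [ 2.3 -3.8 -0.1]
[(-48, np.int64(11), np.int64(12)), (4, np.int64(92), np.int64(94)), (8, np.int64(91), np.int64(156)), (12, np.int64(90), np.int64(160)), (16, np.int64(87), np.int64(164)), (20, np.int64(85), np.int64(88)), (24, np.int64(84), np.int64(86)), (28, np.int64(82), np.int64(84)), (32, np.int64(80), np.int64(82)), (36, np.int64(78), np.int64(80)), (40, np.int64(76), np.int64(78)), (44, np.int64(74), np.int64(77)), (48, np.int64(73), np.int64(75)), (52, np.int64(43), np.int64(73))]
```

View pics/w9.png

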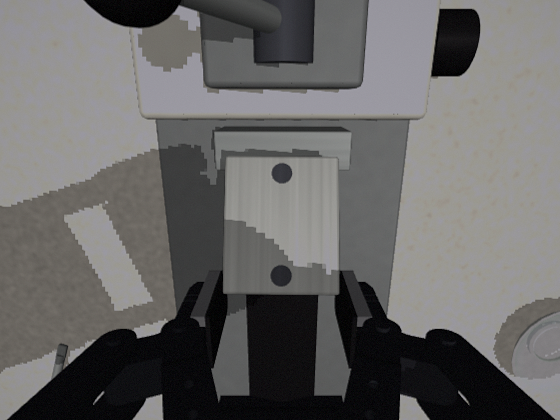

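The roll works with only 4 N, tilting the block about 26° with no slip. Continuing.

Emit:
{"fn": "servo_tool", "kwargs": {"plan": [{"gripper": 0.4, "dx": -0.001, "dy": 0.005, "dz": 0.003, "yaw": 0}, {"gripper": 0.4, "dx": -0.001, "dy": 0.01, "dz": 0.006, "yaw": 0}, {"gripper": 0.4, "dx": -0.001, "dy": 0.014, "dz": 0.009, "yaw": 0}, {"gripper": 0.4, "dx": -0.002, "dy": 0.019, "dz": 0.011, "yaw": 0}, {"gripper": 0.4, "dx": -0.002, "dy": 0.024, "dz": 0.012, "yaw": 0}, {"gripper": 0.4, "dx": -0.003, "dy": 0.029, "dz": 0.0135, "yaw": 0}, {"gripper": 0.4, "dx": -0.003, "dy": 0.034, "dz": 0.014, "yaw": 0}, {"gripper": 0.4, "dx": -0.003, "dy": 0.034, "dz": 0.014, "yaw": 0}, {"gripper": 0.4, "dx": -0.003, "dy": 0.034, "dz": 0.04, "yaw": 0}, {"gripper": 0.4, "dx": 0.004, "dy": -0.02, "dz": 0.04, "yaw": 0}, {"gripper": 0.4, "dx": 0.008, "dy": -0.07, "dz": 0.02, "yaw": 0}, {"gripper": 0.4, "dx": 0.008, "dy": -0.07, "dz": 0.02, "yaw": 0}]}}

```text
t: 19.82
eef_pos: [0.5251, 0.2004, 0.0906]
tool_rot: [-3.138, 0.0, 1.658]
ft_force: [-0.4, 1.0, -2.3]
grip_width: 0.0486
gripper_force: 25.5
```

```bash
python3 prof.py
```

```text
19.825 [0.5251 0.2004 0.0906] [-3.138  0.     1.658] 0.0486 25.5 [-0.4  1.  -2.3]
[(-24, np.int64(94), np.int64(96)), (-20, np.int64(96), np.int64(98)), (-16, np.int64(99), np.int64(101)), (-12, np.int64(102), np.int64(104)), (-8, np.int64(105), np.int64(107)), (-4, np.int64(108), np.int64(110)), (0, np.int64(110), np.int64(112)), (4, np.int64(106), np.int64(111)), (8, np.int64(101), np.int64(174)), (12, np.int64(96), np.int64(178)), (16, np.int64(90), np.int64(182)), (20, np.int64(83), np.int64(89)), (24, np.int64(11), np.int64(83)), (28, np.int64(11), np.int64(77)), (32, np.int64(11), np.int64(72)), (36, np.int64(11), np.int64(67)), (40, np.int64(11), np.int64(12)), (44, np.int64(10), np.int64(12)), (48, np.int64(10), np.int64(12)), (52, np.int64(11), np.int64(12))]
```

The tilt is now 56°. I'll press its lower edge on the strip and drag to stand it upright.

Emit:
{"fn": "servo_tool", "kwargs": {"plan": [{"gripper": 0.4, "dx": 0, "dy": 0, "dz": -0.025, "yaw": 0}, {"gripper": 0.4, "dx": 0, "dy": 0, "dz": -0.034, "yaw": 0}, {"gripper": 0.4, "dx": 0, "dy": 0.005, "dz": -0.035, "yaw": 0}, {"gripper": 0.4, "dx": -0.001, "dy": 0.01, "dz": -0.035, "yaw": 0}, {"gripper": 0.4, "dx": -0.001, "dy": 0.015, "dz": -0.036, "yaw": 0}, {"gripper": 0.4, "dx": -0.002, "dy": 0.02, "dz": -0.036, "yaw": 0}, {"gripper": 0.4, "dx": -0.002, "dy": 0.025, "dz": -0.037, "yaw": 0}, {"gripper": 0.4, "dx": -0.003, "dy": 0.03, "dz": -0.039, "yaw": 0}, {"gripper": 0.4, "dx": -0.003, "dy": 0.035, "dz": -0.041, "yaw": 0}, {"gripper": 0.4, "dx": -0.003, "dy": 0.037, "dz": -0.042, "yaw": 0}]}}

```text
t: 21.12
eef_pos: [0.524, 0.2408, 0.0535]
tool_rot: [3.138, -0.001, 1.662]
ft_force: [-12.8, -1.3, 37.3]
grip_width: 0.049
gripper_force: 33.2
```

```bash
python3 prof.py
```

```text
21.125 [0.524  0.2408 0.0535] [ 3.138e+00 -1.000e-03  1.662e+00] 0.049 33.2 [-12.8  -1.3  37.3]
[(-28, np.int64(66), np.int64(68)), (-24, np.int64(68), np.int64(69)), (-20, np.int64(69), np.int64(71)), (-16, np.int64(71), np.int64(73)), (-12, np.int64(72), np.int64(74)), (-8, np.int64(74), np.int64(76)), (-4, np.int64(76), np.int64(77)), (0, np.int64(73), np.int64(78)), (4, np.int64(64), np.int64(73)), (8, np.int64(55), np.int64(137)), (12, np.int64(45), np.int64(141)), (16, np.int64(34), np.int64(145)), (20, np.int64(11), np.int64(31)), (24, np.int64(10), np.int64(12)), (28, np.int64(10), np.int64(12)), (32, np.int64(11), np.int64(12)), (36, np.int64(10), np.int64(12)), (40, np.int64(10), np.int64(12)), (44, np.int64(11), np.int64(12)), (48, np.int64(10), np.int64(12)), (52, np.int64(11), np.int64(12))]
```

Emit:
{"fn": "servo_tool", "kwargs": {"plan": [{"gripper": 0.4, "dx": -0.001, "dy": 0.006, "dz": 0.0, "yaw": 0}, {"gripper": 0.4, "dx": -0.001, "dy": 0.012, "dz": -0.001, "yaw": 0}, {"gripper": 0.4, "dx": -0.002, "dy": 0.018, "dz": -0.001, "yaw": 0}, {"gripper": 0.4, "dx": -0.002, "dy": 0.024, "dz": -0.001, "yaw": 0}, {"gripper": 0.4, "dx": -0.002, "dy": 0.024, "dz": 0.002, "yaw": 0}]}}

```text
t: 21.8
eef_pos: [0.5204, 0.2641, 0.0517]
tool_rot: [-3.141, -0.0, 1.662]
ft_force: [-0.2, 0.5, -3.4]
grip_width: 0.0495
gripper_force: 29.7
```

```bash
python3 prof.py
```

```text
21.8 [0.5204 0.2641 0.0517] [-3.141 -0.     1.662] 0.0495 29.7 [-0.2  0.5 -3.4]
[(-32, np.int64(71), np.int64(72)), (-28, np.int64(72), np.int64(73)), (-24, np.int64(72), np.int64(74)), (-20, np.int64(73), np.int64(74)), (-16, np.int64(74), np.int64(75)), (-12, np.int64(74), np.int64(76)), (-8, np.int64(75), np.int64(76)), (-4, np.int64(75), np.int64(77)), (0, np.int64(64), np.int64(76)), (4, np.int64(40), np.int64(61)), (8, np.int64(12), np.int64(135)), (12, np.int64(11), np.int64(139)), (16, np.int64(11), np.int64(144)), (20, np.int64(10), np.int64(12)), (24, np.int64(11), np.int64(12)), (28, np.int64(11), np.int64(12)), (32, np.int64(11), np.int64(12)), (36, np.int64(11), np.int64(12)), (40, np.int64(10), np.int64(12)), (44, np.int64(11), np.int64(12)), (48, np.int64(11), np.int64(12))]
```

It's at 80°. For the rest I'll use the plate's −y end edge (10 mm high) as the lever, well away from the lock lever.

Emit:
{"fn": "servo_tool", "kwargs": {"plan": [{"gripper": 0.4, "dx": 0, "dy": 0, "dz": 0.03, "yaw": 0}, {"gripper": 0.4, "dx": 0.0205, "dy": -0.236, "dz": 0.03, "yaw": 0}, {"gripper": 0.4, "dx": 0.0205, "dy": -0.236, "dz": 0.03, "yaw": 0}, {"gripper": 0.4, "dx": 0.0205, "dy": -0.236, "dz": 0.03, "yaw": 0}, {"gripper": 0.4, "dx": 0.0205, "dy": -0.236, "dz": 0.03, "yaw": 0}, {"gripper": 0.4, "dx": 0.0205, "dy": -0.236, "dz": 0.03, "yaw": 0}, {"gripper": 0.4, "dx": 0.0205, "dy": -0.236, "dz": 0.01, "yaw": 0}, {"gripper": 0.4, "dx": 0.0205, "dy": -0.236, "dz": -0.011, "yaw": 0}, {"gripper": 0.4, "dx": 0.0205, "dy": -0.236, "dz": -0.011, "yaw": 0}]}}

```text
t: 22.98
eef_pos: [0.5408, 0.0287, 0.0401]
tool_rot: [-3.14, -0.001, 1.662]
ft_force: [-0.4, -0.7, -2.0]
grip_width: 0.0491
gripper_force: 31.2
```

```bash
python3 prof.py
```

```text
22.975 [0.5408 0.0287 0.0401] [-3.140e+00 -1.000e-03  1.662e+00] 0.0491 31.2 [-0.4 -0.7 -2. ]
[(-32, np.int64(61), np.int64(61)), (-28, np.int64(61), np.int64(62)), (-24, np.int64(62), np.int64(63)), (-20, np.int64(62), np.int64(64)), (-16, np.int64(63), np.int64(64)), (-12, np.int64(64), np.int64(65)), (-8, np.int64(64), np.int64(65)), (-4, np.int64(65), np.int64(66)), (0, np.int64(55), np.int64(66)), (4, np.int64(31), np.int64(53)), (8, np.int64(10), np.int64(123)), (12, np.int64(11), np.int64(127)), (16, np.int64(11), np.int64(132)), (20, np.int64(10), np.int64(12)), (24, np.int64(10), np.int64(12)), (28, np.int64(11), np.int64(12)), (32, np.int64(11), np.int64(12)), (36, np.int64(11), np.int64(12)), (40, np.int64(11), np.int64(12)), (44, np.int64(11), np.int64(12)), (48, np.int64(10), np.int64(12)), (52, np.int64(10), np.int64(12))]
```

Emit:
{"fn": "servo_tool", "kwargs": {"plan": [{"gripper": 0.4, "dx": 0, "dy": 0.005, "dz": 0, "yaw": 0}, {"gripper": 0.4, "dx": -0.001, "dy": 0.01, "dz": 0, "yaw": 0}, {"gripper": 0.4, "dx": -0.001, "dy": 0.013, "dz": -0.003, "yaw": 0}, {"gripper": 0.4, "dx": -0.002, "dy": 0.018, "dz": -0.004, "yaw": 0}, {"gripper": 0.4, "dx": -0.002, "dy": 0.024, "dz": -0.004, "yaw": 0}, {"gripper": 0.4, "dx": -0.003, "dy": 0.03, "dz": -0.005, "yaw": 0}]}}

```text
t: 23.78
eef_pos: [0.5387, 0.0578, 0.0365]
tool_rot: [3.14, 0.001, 1.662]
ft_force: [2.2, -5.4, -2.4]
grip_width: 0.0492
gripper_force: 27.6
```

```bash
python3 prof.py
```

```text
23.775 [0.5387 0.0578 0.0365] [3.140e+00 1.000e-03 1.662e+00] 0.0492 27.6 [ 2.2 -5.4 -2.4]
[(-32, np.int64(69), np.int64(71)), (-28, np.int64(69), np.int64(71)), (-24, np.int64(67), np.int64(69)), (-20, np.int64(66), np.int64(68)), (-16, np.int64(11), np.int64(66)), (-12, np.int64(11), np.int64(65)), (-8, np.int64(11), np.int64(64)), (-4, np.int64(11), np.int64(62)), (0, np.int64(11), np.int64(61)), (4, np.int64(11), np.int64(12)), (8, np.int64(11), np.int64(120)), (12, np.int64(11), np.int64(124)), (16, np.int64(11), np.int64(129)), (20, np.int64(10), np.int64(12)), (24, np.int64(11), np.int64(12)), (28, np.int64(10), np.int64(12)), (32, np.int64(10), np.int64(12)), (36, np.int64(11), np.int64(12)), (40, np.int64(11), np.int64(12)), (44, np.int64(10), np.int64(12)), (48, np.int64(10), np.int64(12)), (52, np.int64(10), np.int64(12))]
```

Emit:
{"fn": "servo_tool", "kwargs": {"plan": [{"gripper": 0.4, "dx": -0.001, "dy": 0.006, "dz": -0.003, "yaw": 0}, {"gripper": 0.4, "dx": -0.001, "dy": 0.011, "dz": -0.006, "yaw": 0}, {"gripper": 0.4, "dx": -0.002, "dy": 0.016, "dz": -0.009, "yaw": 0}, {"gripper": 0.4, "dx": -0.002, "dy": 0.02, "dz": -0.013, "yaw": 0}, {"gripper": 0.4, "dx": -0.002, "dy": 0.024, "dz": -0.017, "yaw": 0}, {"gripper": 0.4, "dx": -0.003, "dy": 0.028, "dz": -0.023, "yaw": 0}, {"gripper": 0.4, "dx": -0.003, "dy": 0.029, "dz": -0.025, "yaw": 0}]}}

```text
t: 24.7
eef_pos: [0.535, 0.0871, 0.0106]
tool_rot: [-3.141, -0.0, 1.662]
ft_force: [-0.6, 1.0, 2.3]
grip_width: 0.0493
gripper_force: 22.6
```

```bash
python3 prof.py w10.png
```

```text
24.7 [0.535  0.0871 0.0106] [-3.141 -0.     1.662] 0.0493 22.6 [-0.6  1.   2.3]
[(-28, np.int64(57), np.int64(58)), (-24, np.int64(58), np.int64(59)), (-20, np.int64(11), np.int64(61)), (-16, np.int64(11), np.int64(59)), (-12, np.int64(11), np.int64(52)), (-8, np.int64(11), np.int64(44)), (-4, np.int64(11), np.int64(36)), (0, np.int64(11), np.int64(12)), (4, np.int64(11), np.int64(12)), (8, np.int64(11), np.int64(94)), (12, np.int64(11), np.int64(98)), (16, np.int64(11), np.int64(102)), (20, np.int64(10), np.int64(12)), (24, np.int64(11), np.int64(12)), (28, np.int64(11), np.int64(12)), (32, np.int64(11), np.int64(12)), (36, np.int64(11), np.int64(12)), (40, np.int64(10), np.int64(12)), (44, np.int64(11), np.int64(12)), (48, np.int64(10), np.int64(12)), (52, np.int64(10), np.int64(12))]
```

It now leans about 25° from flat, face up. I'll shift it onto the strip and let it down.

Emit:
{"fn": "servo_tool", "kwargs": {"plan": [{"gripper": 0.4, "dx": -0.001, "dy": 0.005, "dz": 0.012, "yaw": 0}, {"gripper": 0.4, "dx": -0.003, "dy": 0.035, "dz": 0.012, "yaw": 0}, {"gripper": 0.4, "dx": -0.003, "dy": 0.035, "dz": 0.006, "yaw": 0}, {"gripper": 0.4, "dx": -0.003, "dy": 0.038, "dz": 0.0, "yaw": 0}, {"gripper": 0.4, "dx": -0.003, "dy": 0.04, "dz": -0.001, "yaw": 0}, {"gripper": 0.85, "dx": -0.003, "dy": 0.04, "dz": 0.002, "yaw": 0}, {"gripper": 0.85, "dx": -0.003, "dy": 0.04, "dz": 0.002, "yaw": 0}, {"gripper": 0.85, "dx": -0.003, "dy": 0.03, "dz": 0.06, "yaw": 0}, {"gripper": 0.85, "dx": 0.0, "dy": -0.01, "dz": 0.12, "yaw": 0}, {"gripper": 0.85, "dx": 0.0, "dy": -0.04, "dz": 0.14, "yaw": 0}, {"gripper": 0.85, "dx": 0.0, "dy": -0.04, "dz": 0.14, "yaw": 0}]}}

```text
t: 26.12
eef_pos: [0.5362, 0.0449, 0.1535]
tool_rot: [3.137, 0.0, 1.659]
ft_force: [-0.0, -0.0, -0.2]
grip_width: 0.0728
gripper_force: 0.0
```

Run:
```python
from h import *
o=get_obs(); print(o['t'],o['eef_pos'],o['tool_rot'])
p,d,cm=snap('wrist','w11.png')
show(rects(p,d,cm,.036,.06,.042,25,130,(.40,.65,-.05,.35)))
t,d,cm=snap('top')
show(rects(t,d,cm,.022,.04,.032,25,130,(.38,.72,-.45,.0)))
```

```text
26.125 [0.53619696 0.04485572 0.15345222] [3.13742549e+00 4.55931491e-04 1.65868334e+00]
x 535.2 y 96.2  59.9 x 49.9 ang -84.2 z 43.2 px [285. 138.]
x 440.8 y -231.0  59.7 x 47.7 ang 89.4 z 33.1 px [362. 258.]
x 503.8 y -375.8  63.0 x 50.9 ang 62.8 z 32.9 px [413. 236.]
x 523.4 y -156.6  32.3 x 12.4 ang -37.7 z 23.8 px [336. 229.]
x 545.1 y -143.6  32.3 x 11.1 ang -73.9 z 23.5 px [331. 222.]
x 611.6 y -245.6  60.2 x 45.5 ang 89.5 z 32.8 px [367. 198.]
x 658.9 y -58.6  54.1 x 51.4 ang 89.5 z 26.8 px [301. 182.]
```

View pics/w11.png

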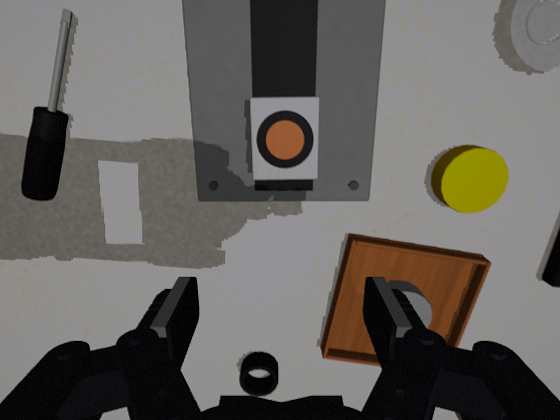

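Holder B is flipped, with its copper disc up at (285,138) px. I'll slide it to the stop.

Emit:
{"fn": "servo_tool", "kwargs": {"plan": [{"gripper": 0.85, "dx": -0.001, "dy": 0.051, "dz": -0.06, "yaw": 0}, {"gripper": 0.85, "dx": -0.001, "dy": 0.051, "dz": -0.11, "yaw": 0}, {"gripper": 0.85, "dx": -0.001, "dy": 0.051, "dz": -0.139, "yaw": 0}, {"gripper": 0.85, "dx": -0.001, "dy": 0.051, "dz": -0.139, "yaw": 0}, {"gripper": 0.4, "dx": -0.001, "dy": 0.051, "dz": -0.139, "yaw": 0}, {"gripper": 0.4, "dx": -0.001, "dy": 0.051, "dz": -0.139, "yaw": 0}, {"gripper": 0.4, "dx": -0.001, "dy": 0.051, "dz": -0.139, "yaw": 0}, {"gripper": 0.4, "dx": -0.001, "dy": 0.051, "dz": -0.13, "yaw": 0}], "squeeze": 30}}

```text
t: 27.22
eef_pos: [0.534, 0.0976, 0.0214]
tool_rot: [-3.141, 0.0, 1.661]
ft_force: [0.4, 0.5, -3.1]
grip_width: 0.0493
gripper_force: 32.1
```

Emit:
{"fn": "servo_tool", "kwargs": {"plan": [{"gripper": 0.4, "dx": -0.006, "dy": 0.06, "dz": 0, "yaw": 0}, {"gripper": 0.4, "dx": -0.012, "dy": 0.12, "dz": 0, "yaw": 0}, {"gripper": 0.4, "dx": -0.017, "dy": 0.18, "dz": 0, "yaw": 0}, {"gripper": 0.4, "dx": -0.017, "dy": 0.182, "dz": 0, "yaw": 0}, {"gripper": 0.4, "dx": -0.017, "dy": 0.182, "dz": -0.008, "yaw": 0}, {"gripper": 0.4, "dx": -0.017, "dy": 0.186, "dz": -0.008, "yaw": 0}, {"gripper": 0.4, "dx": -0.018, "dy": 0.19, "dz": -0.008, "yaw": 0}, {"gripper": 0.4, "dx": -0.018, "dy": 0.193, "dz": -0.008, "yaw": 0}, {"gripper": 0.4, "dx": -0.018, "dy": 0.194, "dz": -0.008, "yaw": 0}]}}

```text
t: 28.35
eef_pos: [0.5164, 0.2903, 0.0131]
tool_rot: [-3.141, 0.002, 1.661]
ft_force: [-0.9, -17.9, 8.1]
grip_width: 0.049
gripper_force: 33.6
```

Emit:
{"fn": "servo_tool", "kwargs": {"plan": [{"gripper": 0.85, "dx": 0, "dy": -0.001, "dz": 0, "yaw": 0}, {"gripper": 0.85, "dx": 0, "dy": -0.001, "dz": 0, "yaw": 0}, {"gripper": 0.85, "dx": 0, "dy": -0.001, "dz": 0.06, "yaw": 0}, {"gripper": 0.85, "dx": 0, "dy": -0.03, "dz": 0.12, "yaw": 0}, {"gripper": 0.85, "dx": 0, "dy": -0.06, "dz": 0.16, "yaw": 0}, {"gripper": 0.85, "dx": 0, "dy": -0.06, "dz": 0.16, "yaw": 0}]}}

```text
t: 29.1
eef_pos: [0.5176, 0.2308, 0.1769]
tool_rot: [3.135, -0.002, 1.66]
ft_force: [0.1, 0.7, -0.0]
grip_width: 0.0724
gripper_force: 0.0
```

Run:
```python
from h import *
o=get_obs(); print(o['t'],o['eef_pos'],o['tool_rot'])
p,d,cm=snap('wrist','w12.png'); P=cloud(cm,d)
S=np.array([514.8,318]);
# row profile along the strip in tool frame
y=np.radians(95.16); u=np.array([np.cos(y),np.sin(y)]); al=(P[...,:2]*1000-S)@u; la=(P[...,:2]*1000-S)@np.array([u[1],-u[0]])
m=(P[...,2]>.038)&(P[...,2]<.05)&(d>0)
print('al hist',[(int(a),round(float(np.median(la[m&(abs(al-a)<1)])),1),int((m&(abs(al-a)<1)&(abs(la)<20)).sum())) for a in range(-70,26,2) if (m&(abs(al-a)<1)).sum()>5])
mm=m&(al>-65)&(al<-2.0)
c=np.c_[la[mm],al[mm]].astype(np.float32); print(cv2.minAreaRect(c))
mm=m&(al>-6)&(abs(la)<33); h,b=np.histogram(al[mm],np.arange(-6,26,.5)); print(h)
```

```text
29.1 [0.51764399 0.23084531 0.17686274] [ 3.13547703e+00 -1.70451670e-03  1.65968320e+00]
al hist [(-60, 0.8, 28), (-58, -2.1, 118), (-56, -1.2, 104), (-54, -0.5, 145), (-52, -1.3, 106), (-50, -0.5, 142), (-48, -1.3, 101), (-46, -0.9, 147), (-44, -1.3, 101), (-42, -0.9, 146), (-40, -1.3, 104), (-38, -0.5, 148), (-36, -0.5, 101), (-34, -0.9, 149), (-32, -1.3, 119), (-30, -0.5, 132), (-28, -1.3, 151), (-26, -0.6, 101), (-24, -0.6, 153), (-22, -1.0, 145), (-20, -1.0, 109), (-18, -1.0, 153), (-16, -0.6, 153), (-14, -1.4, 103), (-12, -1.0, 155), (-10, -1.0, 156), (-8, -0.6, 103), (-6, -0.6, 155), (-4, -0.6, 155), (-2, -0.6, 156), (0, -0.2, 105), (2, 0.1, 155), (4, 0.1, 159), (6, 0.1, 159), (8, 0.1, 157), (10, 0.1, 153), (12, 0.8, 120), (14, -0.7, 149), (16, 0.0, 158), (18, 0.0, 158), (20, 0.0, 106)]
((-0.9556407928466797, -30.8997802734375), (49.982688903808594, 56.89033126831055), 0.28648725152015686)
[ 1 62 64 63  0 64 64  0 65 64  0 64 85  5 81 85 86  0 87 87  0 86 85 25
 62 87 86  1 86 86 10 77 87 80  7 87 87 14 73 86 74 14 87 88 33 55 87 86
  9 83 89 59 30  0  0  0  0  0  0  0  0  0  0]
```

Emit:
{"fn": "servo_tool", "kwargs": {"plan": [{"gripper": 0.85, "dx": 0.094, "dy": -0.54, "dz": 0, "yaw": -0.065}, {"gripper": 0.85, "dx": 0.094, "dy": -0.54, "dz": 0, "yaw": -0.065}, {"gripper": 0.85, "dx": 0.094, "dy": -0.54, "dz": 0, "yaw": -0.065}, {"gripper": 0.85, "dx": 0.094, "dy": -0.54, "dz": 0, "yaw": -0.065}, {"gripper": 0.85, "dx": 0.094, "dy": -0.54, "dz": 0, "yaw": -0.065}, {"gripper": 0.85, "dx": 0.094, "dy": -0.54, "dz": 0, "yaw": -0.065}, {"gripper": 0.85, "dx": 0.094, "dy": -0.54, "dz": 0, "yaw": -0.065}, {"gripper": 0.85, "dx": 0.094, "dy": -0.54, "dz": 0, "yaw": -0.065}, {"gripper": 0.85, "dx": 0.094, "dy": -0.54, "dz": 0, "yaw": -0.065}, {"gripper": 0.85, "dx": 0.094, "dy": -0.54, "dz": 0, "yaw": -0.065}, {"gripper": 0.85, "dx": 0.094, "dy": -0.54, "dz": 0, "yaw": -0.065}]}}

```text
t: 30.52
eef_pos: [0.6103, -0.3072, 0.1714]
tool_rot: [-3.14, -0.001, 1.56]
ft_force: [-0.6, 0.9, -0.3]
grip_width: 0.0724
gripper_force: 0.0
```

```bash
cat > look.py <<'E'
from h import *
o=get_obs(); print(o['t'],o['eef_pos'].round(4),o['tool_rot'].round(4))
p,d,cm=snap('wrist')
show(rects(p,d,cm,.022,.05,.032,40,130,(.3,.75,-.5,.12)))
E
python3 look.py
```

```text
30.525 [ 0.6103 -0.3072  0.1714] [-3.1397e+00 -1.4000e-03  1.5599e+00]
x 504.8 y -375.1  65.5 x 50.1 ang 64.8 z 32.9 px [166. 264.]
x 611.5 y -246.0  59.9 x 49.9 ang 89.2 z 33.0 px [281. 122.]
x 443.0 y -231.3  59.8 x 55.4 ang 89.8 z 33.0 px [ 67. 104.]
```

Holder B is flush, with its rear at −60 mm and the stop step at 0. Now holder D, gripped by the corner.

Emit:
{"fn": "servo_tool", "kwargs": {"plan": [{"gripper": 0.85, "dx": 0.0005, "dy": 0.03, "dz": -0.06, "yaw": 0}, {"gripper": 0.85, "dx": 0.0005, "dy": 0.03, "dz": -0.12, "yaw": 0}, {"gripper": 0.85, "dx": 0.0005, "dy": 0.03, "dz": -0.157, "yaw": 0}, {"gripper": 0.85, "dx": 0.0005, "dy": 0.03, "dz": -0.157, "yaw": 0}, {"gripper": 0.4, "dx": 0.0005, "dy": 0.03, "dz": -0.157, "yaw": 0}, {"gripper": 0.4, "dx": 0.0005, "dy": 0.03, "dz": -0.157, "yaw": 0}, {"gripper": 0.4, "dx": 0.0005, "dy": 0.03, "dz": -0.157, "yaw": 0}, {"gripper": 0.4, "dx": 0.0005, "dy": 0.03, "dz": -0.11, "yaw": 0}, {"gripper": 0.4, "dx": 0.0005, "dy": 0.03, "dz": -0.08, "yaw": 0}], "squeeze": 20}}

```text
t: 31.7
eef_pos: [0.6113, -0.2786, 0.0963]
tool_rot: [3.139, 0.002, 1.559]
ft_force: [0.7, -0.3, -2.7]
grip_width: 0.0479
gripper_force: 21.2
```

Emit:
{"fn": "servo_tool", "kwargs": {"plan": [{"gripper": 0.4, "dx": -0.016, "dy": 0.06, "dz": 0, "yaw": 0.064}, {"gripper": 0.4, "dx": -0.032, "dy": 0.12, "dz": 0, "yaw": 0.064}, {"gripper": 0.4, "dx": -0.048, "dy": 0.18, "dz": 0, "yaw": 0.064}, {"gripper": 0.4, "dx": -0.064, "dy": 0.24, "dz": 0, "yaw": 0.064}, {"gripper": 0.4, "dx": -0.065, "dy": 0.25, "dz": 0, "yaw": 0.064}, {"gripper": 0.4, "dx": -0.065, "dy": 0.25, "dz": 0, "yaw": 0.064}]}}

```text
t: 32.45
eef_pos: [0.5462, -0.0281, 0.094]
tool_rot: [3.14, 0.001, 1.661]
ft_force: [0.2, -1.5, -3.0]
grip_width: 0.048
gripper_force: 21.3
```

```bash
python3 prof.py
```

```text
32.45 [ 0.5462 -0.0281  0.094 ] [3.140e+00 1.000e-03 1.661e+00] 0.048 21.3 [ 0.2 -1.5 -3. ]
[(-16, np.int64(86), np.int64(89)), (-12, np.int64(90), np.int64(93)), (-8, np.int64(94), np.int64(97)), (-4, np.int64(98), np.int64(102)), (0, np.int64(103), np.int64(106)), (4, np.int64(106), np.int64(108)), (8, np.int64(103), np.int64(177)), (12, np.int64(100), np.int64(181)), (16, np.int64(96), np.int64(186)), (20, np.int64(92), np.int64(95)), (24, np.int64(88), np.int64(91)), (28, np.int64(84), np.int64(88)), (32, np.int64(80), np.int64(84)), (36, np.int64(1), np.int64(80)), (40, np.int64(1), np.int64(76)), (44, np.int64(1), np.int64(73)), (48, np.int64(0), np.int64(69)), (52, np.int64(0), np.int64(2))]
```

Gripped this shallowly, it swings to 44° under gravity. I'll continue against the plate's end edge.

Emit:
{"fn": "servo_tool", "kwargs": {"plan": [{"gripper": 0.4, "dx": -0.0035, "dy": 0.038, "dz": 0, "yaw": 0}, {"gripper": 0.4, "dx": -0.0035, "dy": 0.038, "dz": -0.025, "yaw": 0}, {"gripper": 0.4, "dx": -0.0035, "dy": 0.038, "dz": -0.0385, "yaw": 0}, {"gripper": 0.4, "dx": -0.004, "dy": 0.043, "dz": -0.0385, "yaw": 0}, {"gripper": 0.4, "dx": -0.0045, "dy": 0.05, "dz": -0.036, "yaw": 0}, {"gripper": 0.4, "dx": -0.005, "dy": 0.058, "dz": -0.034, "yaw": 0}, {"gripper": 0.4, "dx": -0.0055, "dy": 0.066, "dz": -0.0335, "yaw": 0}, {"gripper": 0.4, "dx": -0.006, "dy": 0.074, "dz": -0.0335, "yaw": 0}, {"gripper": 0.4, "dx": -0.007, "dy": 0.08, "dz": -0.0345, "yaw": 0}, {"gripper": 0.4, "dx": -0.0075, "dy": 0.0845, "dz": -0.0355, "yaw": 0}, {"gripper": 0.4, "dx": -0.0075, "dy": 0.0845, "dz": -0.0355, "yaw": 0}]}}

```text
t: 33.88
eef_pos: [0.5388, 0.0571, 0.0587]
tool_rot: [3.14, -0.0, 1.661]
ft_force: [-2.5, -1.8, 9.8]
grip_width: 0.0478
gripper_force: 38.2
```

```bash
python3 prof.py
```

```text
33.875 [0.5388 0.0571 0.0587] [ 3.14  -0.     1.661] 0.0478 38.2 [-2.5 -1.8  9.8]
[(-32, np.int64(69), np.int64(70)), (-28, np.int64(70), np.int64(71)), (-24, np.int64(70), np.int64(71)), (-20, np.int64(70), np.int64(72)), (-16, np.int64(71), np.int64(72)), (-12, np.int64(71), np.int64(72)), (-8, np.int64(71), np.int64(73)), (-4, np.int64(71), np.int64(73)), (0, np.int64(66), np.int64(73)), (4, np.int64(19), np.int64(64)), (8, np.int64(11), np.int64(142)), (12, np.int64(12), np.int64(146)), (16, np.int64(11), np.int64(151)), (20, np.int64(10), np.int64(12)), (24, np.int64(10), np.int64(12)), (28, np.int64(11), np.int64(12)), (32, np.int64(10), np.int64(12)), (36, np.int64(10), np.int64(12)), (40, np.int64(10), np.int64(12)), (44, np.int64(10), np.int64(12)), (48, np.int64(11), np.int64(12)), (52, np.int64(11), np.int64(12))]
```

Emit:
{"fn": "servo_tool", "kwargs": {"plan": [{"gripper": 0.4, "dx": 0, "dy": 0, "dz": 0.012, "yaw": 0}, {"gripper": 0.4, "dx": 0.0025, "dy": -0.027, "dz": 0.012, "yaw": 0}, {"gripper": 0.4, "dx": 0.0025, "dy": -0.027, "dz": -0.006, "yaw": 0}, {"gripper": 0.4, "dx": 0.0025, "dy": -0.022, "dz": -0.006, "yaw": 0}, {"gripper": 0.4, "dx": 0.0015, "dy": -0.016, "dz": -0.009, "yaw": 0}, {"gripper": 0.4, "dx": 0.001, "dy": -0.01, "dz": -0.01, "yaw": 0}, {"gripper": 0.4, "dx": 0.0005, "dy": -0.004, "dz": -0.0105, "yaw": 0}, {"gripper": 0.4, "dx": -0.001, "dy": 0.0085, "dz": -0.0145, "yaw": 0}, {"gripper": 0.4, "dx": -0.002, "dy": 0.0195, "dz": -0.0215, "yaw": 0}, {"gripper": 0.4, "dx": -0.0025, "dy": 0.028, "dz": -0.031, "yaw": 0}, {"gripper": 0.4, "dx": -0.003, "dy": 0.0325, "dz": -0.039, "yaw": 0}, {"gripper": 0.4, "dx": -0.003, "dy": 0.0325, "dz": -0.039, "yaw": 0}]}}

```text
t: 35.42
eef_pos: [0.5376, 0.0921, 0.0215]
tool_rot: [3.134, -0.003, 1.661]
ft_force: [-2.5, 18.7, 29.2]
grip_width: 0.0483
gripper_force: 77.6
```

```bash
python3 prof.py
```

```text
35.425 [0.5376 0.0921 0.0215] [ 3.134e+00 -3.000e-03  1.661e+00] 0.0483 77.6 [-2.5 18.7 29.2]
[(-32, np.int64(10), np.int64(11)), (-28, np.int64(11), np.int64(12)), (-24, np.int64(11), np.int64(71)), (-20, np.int64(11), np.int64(72)), (-16, np.int64(11), np.int64(68)), (-12, np.int64(11), np.int64(64)), (-8, np.int64(11), np.int64(60)), (-4, np.int64(11), np.int64(55)), (0, np.int64(11), np.int64(12)), (4, np.int64(10), np.int64(12)), (8, np.int64(11), np.int64(106)), (12, np.int64(11), np.int64(109)), (16, np.int64(11), np.int64(114)), (20, np.int64(11), np.int64(12)), (24, np.int64(11), np.int64(12)), (28, np.int64(11), np.int64(12)), (32, np.int64(10), np.int64(12)), (36, np.int64(11), np.int64(12)), (40, np.int64(10), np.int64(12)), (44, np.int64(10), np.int64(12)), (48, np.int64(10), np.int64(12)), (52, np.int64(11), np.int64(12))]
```

Emit:
{"fn": "servo_tool", "kwargs": {"plan": [{"gripper": 0.4, "dx": 0, "dy": 0, "dz": 0.008, "yaw": 0}, {"gripper": 0.4, "dx": -0.0025, "dy": 0.03, "dz": 0.008, "yaw": 0}, {"gripper": 0.4, "dx": -0.0025, "dy": 0.03, "dz": 0.002, "yaw": 0}, {"gripper": 0.4, "dx": -0.003, "dy": 0.032, "dz": -0.002, "yaw": 0}, {"gripper": 0.4, "dx": -0.003, "dy": 0.034, "dz": -0.006, "yaw": 0}, {"gripper": 0.4, "dx": -0.003, "dy": 0.036, "dz": -0.01, "yaw": 0}, {"gripper": 0.4, "dx": -0.003, "dy": 0.036, "dz": -0.01, "yaw": 0}]}}

```text
t: 36.35
eef_pos: [0.5352, 0.128, 0.012]
tool_rot: [3.133, -0.003, 1.662]
ft_force: [-1.3, 20.4, 30.0]
grip_width: 0.0482
gripper_force: 103.6
```

```bash
python3 prof.py
```

```text
36.35 [0.5352 0.128  0.012 ] [ 3.133e+00 -3.000e-03  1.662e+00] 0.0482 103.6 [-1.3 20.4 30. ]
[(-24, np.int64(10), np.int64(12)), (-20, np.int64(11), np.int64(12)), (-16, np.int64(11), np.int64(67)), (-12, np.int64(11), np.int64(64)), (-8, np.int64(11), np.int64(57)), (-4, np.int64(11), np.int64(51)), (0, np.int64(11), np.int64(46)), (4, np.int64(11), np.int64(12)), (8, np.int64(11), np.int64(97)), (12, np.int64(11), np.int64(99)), (16, np.int64(11), np.int64(104)), (20, np.int64(10), np.int64(12)), (24, np.int64(10), np.int64(12)), (28, np.int64(11), np.int64(12)), (32, np.int64(11), np.int64(12)), (36, np.int64(11), np.int64(12)), (40, np.int64(11), np.int64(12)), (44, np.int64(11), np.int64(12)), (48, np.int64(10), np.int64(12)), (52, np.int64(10), np.int64(12))]
```

The tilt is past the balance point, so I'll release it to lie flat and then look.

Emit:
{"fn": "servo_tool", "kwargs": {"plan": [{"gripper": 0.4, "dx": 0, "dy": 0, "dz": 0.004, "yaw": 0}, {"gripper": 0.85, "dx": 0, "dy": 0, "dz": 0.004, "yaw": 0}, {"gripper": 0.85, "dx": 0, "dy": 0, "dz": 0.006, "yaw": 0}, {"gripper": 0.85, "dx": 0, "dy": 0, "dz": 0.06, "yaw": 0}, {"gripper": 0.85, "dx": 0.002, "dy": -0.04, "dz": 0.12, "yaw": 0}, {"gripper": 0.85, "dx": 0.003, "dy": -0.08, "dz": 0.14, "yaw": 0}, {"gripper": 0.85, "dx": 0.003, "dy": -0.08, "dz": 0.14, "yaw": 0}]}}

```text
t: 37.28
eef_pos: [0.536, 0.0426, 0.1505]
tool_rot: [3.139, 0.0, 1.657]
ft_force: [0.2, 1.1, -0.9]
grip_width: 0.0722
gripper_force: 0.0
```

```bash
cat > strip.py <<'E'
from h import *
o=get_obs(); print(o['t'],o['eef_pos'].round(4),o['tool_rot'].round(4))
p,d,cm=snap('wrist','s.png'); P=cloud(cm,d)
L=rects(p,d,cm,.036,.06,.042,25,300,(.40,.65,-.05,.35)); show(L)
for r in L:
    u,v=map(int,r[6]); print('mid colour',p[v,u])
E
python3 strip.py
```

```text
37.275 [0.536  0.0426 0.1505] [3.1385e+00 3.0000e-04 1.6567e+00]
x 534.5 y 108.3  59.9 x 49.9 ang -87.3 z 43.1 px [286. 118.]
mid colour [149  90  53]
```

The disc is up (copper at centre). I'll carry D to slot 2.

Emit:
{"fn": "servo_tool", "kwargs": {"plan": [{"gripper": 0.85, "dx": -0.0015, "dy": 0.0655, "dz": -0.06, "yaw": 0}, {"gripper": 0.85, "dx": -0.0015, "dy": 0.0655, "dz": -0.11, "yaw": 0}, {"gripper": 0.85, "dx": -0.0015, "dy": 0.0655, "dz": -0.137, "yaw": 0}, {"gripper": 0.85, "dx": -0.0015, "dy": 0.0655, "dz": -0.137, "yaw": 0}, {"gripper": 0.4, "dx": -0.0015, "dy": 0.0655, "dz": -0.137, "yaw": 0}, {"gripper": 0.4, "dx": -0.0015, "dy": 0.0655, "dz": -0.137, "yaw": 0}, {"gripper": 0.4, "dx": -0.0015, "dy": 0.0655, "dz": -0.137, "yaw": 0}, {"gripper": 0.4, "dx": -0.0015, "dy": 0.0655, "dz": -0.128, "yaw": 0}], "squeeze": 30}}

```text
t: 38.33
eef_pos: [0.5336, 0.1101, 0.021]
tool_rot: [-3.141, 0.0, 1.66]
ft_force: [-0.1, -0.6, -3.2]
grip_width: 0.0499
gripper_force: 31.7
```

Emit:
{"fn": "servo_tool", "kwargs": {"plan": [{"gripper": 0.4, "dx": -0.006, "dy": 0.06, "dz": 0, "yaw": 0}, {"gripper": 0.4, "dx": -0.011, "dy": 0.11, "dz": 0, "yaw": 0}, {"gripper": 0.4, "dx": -0.011, "dy": 0.112, "dz": 0, "yaw": 0}, {"gripper": 0.4, "dx": -0.011, "dy": 0.112, "dz": -0.008, "yaw": 0}, {"gripper": 0.4, "dx": -0.011, "dy": 0.116, "dz": -0.008, "yaw": 0}, {"gripper": 0.4, "dx": -0.012, "dy": 0.12, "dz": -0.008, "yaw": 0}, {"gripper": 0.4, "dx": -0.012, "dy": 0.122, "dz": -0.008, "yaw": 0}, {"gripper": 0.4, "dx": -0.012, "dy": 0.123, "dz": -0.008, "yaw": 0}]}}

```text
t: 39.33
eef_pos: [0.5222, 0.2314, 0.0126]
tool_rot: [-3.141, 0.002, 1.659]
ft_force: [1.5, -19.1, 5.3]
grip_width: 0.0499
gripper_force: 31.1
```

Emit:
{"fn": "servo_tool", "kwargs": {"plan": [{"gripper": 0.85, "dx": 0, "dy": -0.001, "dz": 0, "yaw": 0}, {"gripper": 0.85, "dx": 0, "dy": -0.001, "dz": 0, "yaw": 0}, {"gripper": 0.85, "dx": 0, "dy": -0.001, "dz": 0.06, "yaw": 0}, {"gripper": 0.85, "dx": 0, "dy": -0.03, "dz": 0.12, "yaw": 0}, {"gripper": 0.85, "dx": 0, "dy": -0.04, "dz": 0.18, "yaw": 0}, {"gripper": 0.85, "dx": 0, "dy": -0.04, "dz": 0.18, "yaw": 0}]}}

```text
t: 40.08
eef_pos: [0.5234, 0.1932, 0.1975]
tool_rot: [3.133, -0.002, 1.659]
ft_force: [-0.5, -0.1, -0.3]
grip_width: 0.0725
gripper_force: 0.0
```

```bash
cat > row.py <<'E'
from h import *
o=get_obs(); print(o['t'],o['eef_pos'].round(4),o['tool_rot'].round(4))
p,d,cm=snap('wrist','row.png'); P=cloud(cm,d)
S=np.array([514.8,318]); y=np.radians(95.16); u=np.array([np.cos(y),np.sin(y)])
al=(P[...,:2]*1000-S)@u; la=(P[...,:2]*1000-S)@np.array([u[1],-u[0]])
m=(P[...,2]>.038)&(P[...,2]<.05)&(d>0)&(abs(la)<45)
for a in range(-246,4,6):
    k=m&(abs(al-a)<1.5)
    if k.sum()>10: print(a,np.percentile(la[k],[1,99]).round(1),end=' ')
print('\nrear end',np.percentile(al[m&(abs(la)<20)],[0,.1]).round(1))
kk=(d>0)&(abs(la)<20)&(al<2); h,b=np.histogram(al[kk&m],np.arange(-246,2,1)); h2,_=np.histogram(al[kk],np.arange(-246,2,1))
print('gap bins',[(int(b[i]),int(h[i]),int(h2[i])) for i in range(len(h)) if h[i]<.7*h2[i] and b[i]>np.percentile(al[m],1)])
E
python3 row.py
```

```text
40.075 [0.5234 0.1932 0.1975] [ 3.1335e+00 -1.8000e-03  1.6590e+00]
-120 [-24.6  22.8] -114 [-24.9  24. ] -108 [-24.6  23.9] -102 [-25.5  23.6] -96 [-25.1  23.3] -90 [-25.1  24.4] -84 [-25.   24.1] -78 [-24.8  23.9] -72 [-24.7  23.7] -66 [-24.5  23.9] -60 [-24.4  23.6] -54 [-25.9  23.1] -48 [-25.6  23.2] -42 [-25.5  23. ] -36 [-25.4  23. ] -30 [-25.3  23.6] -24 [-25.9  23.3] -18 [-25.7  23.3] -12 [-25.5  23.2] -6 [-25.4  23.7] 0 [-33.   33.4] 
rear end [-119.4 -119.1]
gap bins [(-117, 53, 231), (-116, 48, 1266), (-115, 47, 1443), (-114, 46, 318), (-110, 56, 148), (-109, 47, 486), (-108, 62, 184)]
```

Emit:
{"fn": "servo_tool", "kwargs": {"plan": [{"gripper": 0.85, "dx": -0.005, "dy": -0.06, "dz": 0, "yaw": 0}, {"gripper": 0.85, "dx": -0.049, "dy": -0.632, "dz": -0.02, "yaw": -0.337}, {"gripper": 0.85, "dx": -0.049, "dy": -0.632, "dz": -0.02, "yaw": -0.337}, {"gripper": 0.85, "dx": -0.049, "dy": -0.632, "dz": -0.02, "yaw": -0.337}, {"gripper": 0.85, "dx": -0.049, "dy": -0.632, "dz": -0.02, "yaw": -0.337}, {"gripper": 0.85, "dx": -0.049, "dy": -0.632, "dz": -0.02, "yaw": -0.337}, {"gripper": 0.85, "dx": -0.049, "dy": -0.632, "dz": -0.02, "yaw": -0.337}, {"gripper": 0.85, "dx": -0.049, "dy": -0.632, "dz": -0.02, "yaw": -0.337}, {"gripper": 0.85, "dx": -0.049, "dy": -0.632, "dz": -0.02, "yaw": -0.337}, {"gripper": 0.85, "dx": -0.049, "dy": -0.632, "dz": -0.02, "yaw": -0.337}, {"gripper": 0.85, "dx": -0.049, "dy": -0.632, "dz": -0.02, "yaw": -0.337}, {"gripper": 0.85, "dx": -0.049, "dy": -0.632, "dz": -0.02, "yaw": -0.337}]}}

```text
t: 41.62
eef_pos: [0.4725, -0.4384, 0.1708]
tool_rot: [-3.139, -0.001, 1.13]
ft_force: [-0.2, 1.0, 0.6]
grip_width: 0.0726
gripper_force: 0.0
```

Emit:
{"fn": "servo_tool", "kwargs": {"plan": [{"gripper": 0.85, "dx": 0, "dy": 0, "dz": 0, "yaw": 0}, {"gripper": 0.85, "dx": 0, "dy": 0, "dz": 0, "yaw": 0}]}}

```text
t: 41.88
eef_pos: [0.4734, -0.4375, 0.1728]
tool_rot: [3.141, -0.0, 1.132]
ft_force: [0.7, 0.2, -0.0]
grip_width: 0.0725
gripper_force: 0.0
```

```bash
python3 look.py
```

```text
41.875 [ 0.4734 -0.4375  0.1728] [ 3.1414 -0.      1.132 ]
x 503.2 y -377.4  59.3 x 49.9 ang 64.9 z 33.0 px [282. 114.]
x 431.3 y -261.7  40.7 x 13.6 ang -25.1 z 32.4 px [124.   7.]
```

The row of two is straight and gapless (rear end at −119.4). Holder C is at (0.5032, −0.3774), so I'll grip its corner now.

Emit:
{"fn": "servo_tool", "kwargs": {"plan": [{"gripper": 0.85, "dx": 0.016, "dy": 0.03, "dz": -0.06, "yaw": 0}, {"gripper": 0.85, "dx": 0.016, "dy": 0.03, "dz": -0.12, "yaw": 0}, {"gripper": 0.85, "dx": 0.016, "dy": 0.03, "dz": -0.157, "yaw": 0}, {"gripper": 0.85, "dx": 0.016, "dy": 0.03, "dz": -0.157, "yaw": 0}, {"gripper": 0.4, "dx": 0.016, "dy": 0.03, "dz": -0.157, "yaw": 0}, {"gripper": 0.4, "dx": 0.016, "dy": 0.03, "dz": -0.157, "yaw": 0}, {"gripper": 0.4, "dx": 0.016, "dy": 0.03, "dz": -0.157, "yaw": 0}, {"gripper": 0.4, "dx": 0.016, "dy": 0.03, "dz": -0.11, "yaw": 0}, {"gripper": 0.4, "dx": 0.016, "dy": 0.03, "dz": -0.06, "yaw": 0}, {"gripper": 0.4, "dx": 0.016, "dy": 0.03, "dz": -0.06, "yaw": 0}], "squeeze": 20}}

```text
t: 43.18
eef_pos: [0.4904, -0.4102, 0.1188]
tool_rot: [3.132, 0.003, 1.13]
ft_force: [-0.1, -0.2, -2.4]
grip_width: 0.0477
gripper_force: 21.0
```

Emit:
{"fn": "servo_tool", "kwargs": {"plan": [{"gripper": 0.4, "dx": 0.008, "dy": 0.06, "dz": 0, "yaw": 0.05}, {"gripper": 0.4, "dx": 0.017, "dy": 0.12, "dz": 0, "yaw": 0.12}, {"gripper": 0.4, "dx": 0.026, "dy": 0.18, "dz": 0, "yaw": 0.19}, {"gripper": 0.4, "dx": 0.035, "dy": 0.24, "dz": 0, "yaw": 0.26}, {"gripper": 0.4, "dx": 0.045, "dy": 0.3, "dz": 0, "yaw": 0.337}, {"gripper": 0.4, "dx": 0.056, "dy": 0.36, "dz": 0, "yaw": 0.337}, {"gripper": 0.4, "dx": 0.0565, "dy": 0.381, "dz": -0.02, "yaw": 0.337}, {"gripper": 0.4, "dx": 0.0565, "dy": 0.381, "dz": -0.02, "yaw": 0.337}, {"gripper": 0.4, "dx": 0.0565, "dy": 0.381, "dz": -0.02, "yaw": 0.337}]}}

```text
t: 44.3
eef_pos: [0.5454, -0.0285, 0.093]
tool_rot: [3.141, 0.0, 1.659]
ft_force: [-0.3, 0.6, -2.5]
grip_width: 0.0454
gripper_force: 25.6
```

```bash
python3 prof.py
```

```text
44.3 [ 0.5454 -0.0285  0.093 ] [3.141 0.    1.659] 0.0454 25.6 [-0.3  0.6 -2.5]
[(-24, np.int64(91), np.int64(92)), (-20, np.int64(92), np.int64(94)), (-16, np.int64(94), np.int64(96)), (-12, np.int64(96), np.int64(98)), (-8, np.int64(97), np.int64(99)), (-4, np.int64(99), np.int64(101)), (0, np.int64(101), np.int64(103)), (4, np.int64(103), np.int64(105)), (8, np.int64(100), np.int64(176)), (12, np.int64(91), np.int64(180)), (16, np.int64(82), np.int64(185)), (20, np.int64(1), np.int64(80)), (24, np.int64(1), np.int64(71)), (28, np.int64(1), np.int64(62)), (32, np.int64(0), np.int64(54)), (36, np.int64(0), np.int64(2)), (40, np.int64(0), np.int64(2)), (44, np.int64(0), np.int64(2)), (48, np.int64(0), np.int64(2)), (52, np.int64(0), np.int64(2))]
```

It swung to 66° on its own. Same edge technique again.

Emit:
{"fn": "servo_tool", "kwargs": {"plan": [{"gripper": 0.4, "dx": -0.0045, "dy": 0.057, "dz": 0, "yaw": 0}, {"gripper": 0.4, "dx": -0.0045, "dy": 0.057, "dz": -0.02, "yaw": 0}, {"gripper": 0.4, "dx": -0.0045, "dy": 0.057, "dz": -0.0305, "yaw": 0}, {"gripper": 0.4, "dx": -0.005, "dy": 0.062, "dz": -0.0305, "yaw": 0}, {"gripper": 0.4, "dx": -0.0055, "dy": 0.067, "dz": -0.0305, "yaw": 0}, {"gripper": 0.4, "dx": -0.006, "dy": 0.072, "dz": -0.031, "yaw": 0}, {"gripper": 0.4, "dx": -0.0065, "dy": 0.077, "dz": -0.032, "yaw": 0}, {"gripper": 0.4, "dx": -0.007, "dy": 0.082, "dz": -0.033, "yaw": 0}, {"gripper": 0.4, "dx": -0.0075, "dy": 0.086, "dz": -0.034, "yaw": 0}, {"gripper": 0.4, "dx": -0.0075, "dy": 0.086, "dz": -0.034, "yaw": 0}]}}

```text
t: 45.6
eef_pos: [0.5396, 0.0573, 0.062]
tool_rot: [3.137, 0.0, 1.658]
ft_force: [-9.0, 0.9, 27.6]
grip_width: 0.0449
gripper_force: 76.9
```

```bash
python3 prof.py
```

```text
45.6 [0.5396 0.0573 0.062 ] [3.137 0.    1.658] 0.0449 76.9 [-9.   0.9 27.6]
[(-24, np.int64(70), np.int64(72)), (-20, np.int64(70), np.int64(72)), (-16, np.int64(71), np.int64(73)), (-12, np.int64(71), np.int64(73)), (-8, np.int64(72), np.int64(74)), (-4, np.int64(72), np.int64(74)), (0, np.int64(73), np.int64(75)), (4, np.int64(73), np.int64(75)), (8, np.int64(56), np.int64(144)), (12, np.int64(29), np.int64(149)), (16, np.int64(11), np.int64(154)), (20, np.int64(11), np.int64(12)), (24, np.int64(11), np.int64(12)), (28, np.int64(10), np.int64(12)), (32, np.int64(11), np.int64(12)), (36, np.int64(10), np.int64(12)), (40, np.int64(10), np.int64(12)), (44, np.int64(10), np.int64(12)), (48, np.int64(10), np.int64(12)), (52, np.int64(10), np.int64(12))]
```

Emit:
{"fn": "servo_tool", "kwargs": {"plan": [{"gripper": 0.4, "dx": 0, "dy": 0, "dz": 0.014, "yaw": 0}, {"gripper": 0.4, "dx": 0.003, "dy": -0.034, "dz": 0.014, "yaw": 0}, {"gripper": 0.4, "dx": 0.003, "dy": -0.034, "dz": -0.006, "yaw": 0}, {"gripper": 0.4, "dx": 0.003, "dy": -0.034, "dz": -0.006, "yaw": 0}, {"gripper": 0.4, "dx": 0.0025, "dy": -0.0275, "dz": -0.007, "yaw": 0}, {"gripper": 0.4, "dx": 0.002, "dy": -0.0225, "dz": -0.009, "yaw": 0}, {"gripper": 0.4, "dx": 0.0015, "dy": -0.0165, "dz": -0.0095, "yaw": 0}, {"gripper": 0.4, "dx": 0.001, "dy": -0.0095, "dz": -0.01, "yaw": 0}, {"gripper": 0.4, "dx": 0, "dy": -0.0035, "dz": -0.0115, "yaw": 0}, {"gripper": 0.4, "dx": 0, "dy": 0.003, "dz": -0.013, "yaw": 0}, {"gripper": 0.4, "dx": 0, "dy": 0.003, "dz": -0.013, "yaw": 0}]}}

```text
t: 47.02
eef_pos: [0.5444, 0.0602, 0.0544]
tool_rot: [3.124, 0.002, 1.659]
ft_force: [-6.6, -4.9, 66.9]
grip_width: 0.0447
gripper_force: 128.6
```

```bash
python3 prof.py
```

```text
47.025 [0.5444 0.0602 0.0544] [3.124e+00 2.000e-03 1.659e+00] 0.0447 128.6 [-6.6 -4.9 66.9]
[(-32, np.int64(74), np.int64(74)), (-28, np.int64(74), np.int64(76)), (-24, np.int64(73), np.int64(75)), (-20, np.int64(73), np.int64(75)), (-16, np.int64(72), np.int64(74)), (-12, np.int64(71), np.int64(73)), (-8, np.int64(11), np.int64(72)), (-4, np.int64(11), np.int64(71)), (0, np.int64(11), np.int64(70)), (4, np.int64(10), np.int64(12)), (8, np.int64(11), np.int64(137)), (12, np.int64(11), np.int64(142)), (16, np.int64(11), np.int64(146)), (20, np.int64(10), np.int64(12)), (24, np.int64(10), np.int64(12)), (28, np.int64(11), np.int64(12)), (32, np.int64(10), np.int64(12)), (36, np.int64(10), np.int64(12)), (40, np.int64(11), np.int64(12)), (44, np.int64(10), np.int64(12)), (48, np.int64(10), np.int64(12)), (52, np.int64(10), np.int64(12))]
```

T slipped onto the plate and I'm pressing too hard. I'll ease off and follow the arc about that edge.

Emit:
{"fn": "servo_tool", "kwargs": {"plan": [{"gripper": 0.4, "dx": 0, "dy": 0, "dz": 0.0075, "yaw": 0}, {"gripper": 0.4, "dx": 0, "dy": 0.005, "dz": 0.006, "yaw": 0}, {"gripper": 0.4, "dx": -0.001, "dy": 0.01, "dz": 0.0045, "yaw": 0}, {"gripper": 0.4, "dx": -0.0015, "dy": 0.015, "dz": 0.002, "yaw": 0}, {"gripper": 0.4, "dx": -0.002, "dy": 0.02, "dz": -0.0005, "yaw": 0}, {"gripper": 0.4, "dx": -0.002, "dy": 0.025, "dz": -0.003, "yaw": 0}, {"gripper": 0.4, "dx": -0.0025, "dy": 0.03, "dz": -0.006, "yaw": 0}]}}

```text
t: 47.95
eef_pos: [0.5407, 0.0925, 0.047]
tool_rot: [3.126, -0.002, 1.659]
ft_force: [-8.1, 13.6, 62.6]
grip_width: 0.0451
gripper_force: 130.5
```

```bash
python3 prof.py
```

```text
47.95 [0.5407 0.0925 0.047 ] [ 3.126e+00 -2.000e-03  1.659e+00] 0.0451 130.5 [-8.1 13.6 62.6]
[(-28, np.int64(11), np.int64(79)), (-24, np.int64(11), np.int64(78)), (-20, np.int64(11), np.int64(76)), (-16, np.int64(11), np.int64(74)), (-12, np.int64(11), np.int64(71)), (-8, np.int64(11), np.int64(69)), (-4, np.int64(11), np.int64(67)), (0, np.int64(11), np.int64(65)), (4, np.int64(10), np.int64(12)), (8, np.int64(11), np.int64(131)), (12, np.int64(11), np.int64(134)), (16, np.int64(11), np.int64(139)), (20, np.int64(10), np.int64(12)), (24, np.int64(10), np.int64(12)), (28, np.int64(10), np.int64(12)), (32, np.int64(10), np.int64(12)), (36, np.int64(10), np.int64(12)), (40, np.int64(11), np.int64(12)), (44, np.int64(10), np.int64(12)), (48, np.int64(10), np.int64(12)), (52, np.int64(10), np.int64(12))]
```

Emit:
{"fn": "servo_tool", "kwargs": {"plan": [{"gripper": 0.4, "dx": 0, "dy": 0.003, "dz": 0.003, "yaw": 0}, {"gripper": 0.4, "dx": 0, "dy": 0.01, "dz": 0.001, "yaw": 0}, {"gripper": 0.4, "dx": -0.0015, "dy": 0.016, "dz": -0.002, "yaw": 0}, {"gripper": 0.4, "dx": -0.002, "dy": 0.022, "dz": -0.005, "yaw": 0}, {"gripper": 0.4, "dx": -0.0025, "dy": 0.028, "dz": -0.008, "yaw": 0}]}}

```text
t: 48.62
eef_pos: [0.5338, 0.1185, 0.0325]
tool_rot: [3.139, 0.001, 1.659]
ft_force: [1.1, -3.7, 2.9]
grip_width: 0.0449
gripper_force: 90.0
```

```bash
python3 prof.py
```

```text
48.625 [0.5338 0.1185 0.0325] [3.139e+00 1.000e-03 1.659e+00] 0.0449 90.0 [ 1.1 -3.7  2.9]
[(-48, np.int64(54), np.int64(57)), (-44, np.int64(57), np.int64(60)), (-40, np.int64(60), np.int64(63)), (-36, np.int64(63), np.int64(65)), (-32, np.int64(65), np.int64(68)), (-28, np.int64(11), np.int64(70)), (-24, np.int64(11), np.int64(72)), (-20, np.int64(11), np.int64(71)), (-16, np.int64(11), np.int64(65)), (-12, np.int64(11), np.int64(60)), (-8, np.int64(11), np.int64(54)), (-4, np.int64(11), np.int64(49)), (0, np.int64(11), np.int64(12)), (4, np.int64(11), np.int64(12)), (8, np.int64(11), np.int64(116)), (12, np.int64(11), np.int64(120)), (16, np.int64(11), np.int64(125)), (20, np.int64(10), np.int64(12)), (24, np.int64(11), np.int64(12)), (28, np.int64(10), np.int64(12)), (32, np.int64(10), np.int64(12)), (36, np.int64(11), np.int64(12)), (40, np.int64(11), np.int64(12)), (44, np.int64(10), np.int64(12)), (48, np.int64(10), np.int64(12)), (52, np.int64(10), np.int64(12))]
```

It's past balance (about 55°). I'll lower it further and release.

Emit:
{"fn": "servo_tool", "kwargs": {"plan": [{"gripper": 0.4, "dx": 0, "dy": 0.003, "dz": -0.004, "yaw": 0}, {"gripper": 0.4, "dx": 0, "dy": 0.006, "dz": -0.01, "yaw": 0}, {"gripper": 0.4, "dx": 0, "dy": 0.008, "dz": -0.014, "yaw": 0}, {"gripper": 0.85, "dx": 0, "dy": 0.008, "dz": -0.013, "yaw": 0}, {"gripper": 0.85, "dx": 0, "dy": 0.008, "dz": -0.01, "yaw": 0}, {"gripper": 0.85, "dx": 0, "dy": 0.008, "dz": 0.05, "yaw": 0}, {"gripper": 0.85, "dx": 0.002, "dy": -0.04, "dz": 0.11, "yaw": 0}, {"gripper": 0.85, "dx": 0.003, "dy": -0.075, "dz": 0.12, "yaw": 0}, {"gripper": 0.85, "dx": 0.003, "dy": -0.075, "dz": 0.12, "yaw": 0}, {"gripper": 0.85, "dx": 0.003, "dy": -0.075, "dz": 0.12, "yaw": 0}]}}

```text
t: 49.92
eef_pos: [0.5355, 0.0444, 0.1513]
tool_rot: [-3.141, -0.0, 1.659]
ft_force: [0.6, 0.2, -1.1]
grip_width: 0.0725
gripper_force: 0.0
```

```bash
python3 strip.py
```

```text
49.925 [0.5355 0.0444 0.1513] [-3.1410e+00 -2.0000e-04  1.6594e+00]
x 533.2 y 90.6  59.6 x 50.2 ang -84.9 z 43.2 px [283. 146.]
mid colour [150  87  51]
```

C is face up at (0.533, 0.091). I'll carry it to slot 3.

Emit:
{"fn": "servo_tool", "kwargs": {"plan": [{"gripper": 0.85, "dx": -0.002, "dy": 0.046, "dz": -0.06, "yaw": 0}, {"gripper": 0.85, "dx": -0.002, "dy": 0.046, "dz": -0.11, "yaw": 0}, {"gripper": 0.85, "dx": -0.002, "dy": 0.046, "dz": -0.137, "yaw": 0}, {"gripper": 0.85, "dx": -0.002, "dy": 0.046, "dz": -0.137, "yaw": 0}, {"gripper": 0.4, "dx": -0.002, "dy": 0.046, "dz": -0.137, "yaw": 0}, {"gripper": 0.4, "dx": -0.002, "dy": 0.046, "dz": -0.137, "yaw": 0}, {"gripper": 0.4, "dx": -0.002, "dy": 0.046, "dz": -0.137, "yaw": 0}, {"gripper": 0.4, "dx": -0.002, "dy": 0.046, "dz": -0.128, "yaw": 0}], "squeeze": 30}}

```text
t: 50.98
eef_pos: [0.5336, 0.0901, 0.0239]
tool_rot: [-3.141, 0.0, 1.66]
ft_force: [0.5, 0.2, -3.1]
grip_width: 0.0494
gripper_force: 32.4
```

Emit:
{"fn": "servo_tool", "kwargs": {"plan": [{"gripper": 0.4, "dx": -0.003, "dy": 0.05, "dz": 0, "yaw": 0}, {"gripper": 0.4, "dx": -0.004, "dy": 0.07, "dz": 0, "yaw": 0}, {"gripper": 0.4, "dx": -0.004, "dy": 0.07, "dz": 0, "yaw": 0}, {"gripper": 0.4, "dx": -0.004, "dy": 0.07, "dz": -0.008, "yaw": 0}, {"gripper": 0.4, "dx": -0.004, "dy": 0.074, "dz": -0.008, "yaw": 0}, {"gripper": 0.4, "dx": -0.005, "dy": 0.078, "dz": -0.008, "yaw": 0}, {"gripper": 0.4, "dx": -0.005, "dy": 0.08, "dz": -0.008, "yaw": 0}, {"gripper": 0.4, "dx": -0.005, "dy": 0.081, "dz": -0.008, "yaw": 0}]}}

```text
t: 51.98
eef_pos: [0.5291, 0.169, 0.0156]
tool_rot: [-3.141, 0.003, 1.659]
ft_force: [1.6, -25.5, 4.5]
grip_width: 0.0492
gripper_force: 34.0
```

Emit:
{"fn": "servo_tool", "kwargs": {"plan": [{"gripper": 0.85, "dx": 0, "dy": -0.001, "dz": 0, "yaw": 0}, {"gripper": 0.85, "dx": 0, "dy": -0.001, "dz": 0, "yaw": 0}, {"gripper": 0.85, "dx": 0, "dy": -0.001, "dz": 0.06, "yaw": 0}, {"gripper": 0.85, "dx": 0, "dy": -0.02, "dz": 0.12, "yaw": 0}, {"gripper": 0.85, "dx": 0, "dy": -0.02, "dz": 0.18, "yaw": 0}, {"gripper": 0.85, "dx": 0, "dy": -0.02, "dz": 0.2, "yaw": 0}, {"gripper": 0.85, "dx": 0, "dy": -0.02, "dz": 0.2, "yaw": 0}]}}

```text
t: 52.85
eef_pos: [0.5291, 0.1515, 0.2168]
tool_rot: [3.139, -0.001, 1.66]
ft_force: [-0.3, -0.1, -0.8]
grip_width: 0.0727
gripper_force: 0.0
```

```bash
python3 row.py
python3 - <<'E'
from h import *
t,d,cm=snap('top')
show(rects(t,d,cm,.022,.04,.032,25,130,(.38,.62,-.45,-.17)))
E
```

```text
52.85 [0.5291 0.1515 0.2168] [ 3.1390e+00 -5.0000e-04  1.6601e+00]
-180 [-22.8  24.8] -174 [-23.6  25.2] -168 [-23.5  25.1] -162 [-23.3  25. ] -156 [-23.2  25.2] -150 [-23.1  25.5] -144 [-23.9  25.4] -138 [-23.8  25.3] -132 [-23.6  24.6] -126 [-23.4  25.1] -120 [-24.2  24.9] -114 [-25.   23.7] -108 [-24.8  23.6] -102 [-24.6  24.4] -96 [-24.5  24.2] -90 [-24.3  24. ] -84 [-25.2  23.9] -78 [-25.   23.8] -72 [-24.7  24.5] -66 [-24.6  24.3] -60 [-24.5  23.5] -54 [-25.8  23.1] -48 [-25.8  22.9] -42 [-25.7  23.8] -36 [-25.5  23.6] -30 [-25.4  23.4] -24 [-25.2  23.2] -18 [-25.9  23.1] -12 [-25.7  23.8] 
rear end [-179.4 -179. ]
gap bins [(-159, 47, 207), (-158, 48, 1175), (-157, 45, 1526), (-156, 43, 413), (-152, 42, 83), (-151, 43, 301), (-150, 43, 154)]
x 440.8 y -231.0  59.7 x 47.7 ang 89.4 z 32.9 px [362. 258.]
```

Three are placed (rear end at −179.4, no gaps). Now the face-up holder A.

Emit:
{"fn": "servo_tool", "kwargs": {"plan": [{"gripper": 0.85, "dx": -0.0876, "dy": -0.4415, "dz": -0.045, "yaw": -0.06}, {"gripper": 0.85, "dx": -0.0876, "dy": -0.4415, "dz": -0.045, "yaw": -0.06}, {"gripper": 0.85, "dx": -0.0876, "dy": -0.4415, "dz": -0.045, "yaw": -0.06}, {"gripper": 0.85, "dx": -0.0876, "dy": -0.4415, "dz": -0.045, "yaw": -0.06}, {"gripper": 0.85, "dx": -0.0876, "dy": -0.4415, "dz": -0.045, "yaw": -0.06}, {"gripper": 0.85, "dx": -0.0876, "dy": -0.4415, "dz": -0.045, "yaw": -0.06}, {"gripper": 0.85, "dx": -0.0876, "dy": -0.4415, "dz": -0.045, "yaw": -0.06}, {"gripper": 0.85, "dx": -0.0876, "dy": -0.4415, "dz": -0.045, "yaw": -0.06}, {"gripper": 0.85, "dx": -0.0876, "dy": -0.4415, "dz": -0.045, "yaw": -0.06}, {"gripper": 0.85, "dx": -0.0876, "dy": -0.4415, "dz": -0.045, "yaw": -0.06}]}}

```text
t: 54.2
eef_pos: [0.4416, -0.2889, 0.1702]
tool_rot: [-3.141, -0.001, 1.567]
ft_force: [0.6, 0.5, 0.6]
grip_width: 0.0728
gripper_force: 0.0
```

```bash
python3 look.py
```

```text
54.2 [ 0.4416 -0.2889  0.1702] [-3.1411e+00 -7.0000e-04  1.5669e+00]
x 440.2 y -231.2  59.3 x 50.0 ang 89.8 z 33.2 px [279. 126.]
x 333.4 y -191.2  78.2 x 34.4 ang 23.1 z 25.8 px [142.  74.]
```

Emit:
{"fn": "servo_tool", "kwargs": {"plan": [{"gripper": 0.85, "dx": -0.001, "dy": 0.058, "dz": -0.06, "yaw": 0}, {"gripper": 0.85, "dx": -0.001, "dy": 0.058, "dz": -0.12, "yaw": 0}, {"gripper": 0.85, "dx": -0.001, "dy": 0.058, "dz": -0.165, "yaw": 0}, {"gripper": 0.85, "dx": -0.001, "dy": 0.058, "dz": -0.165, "yaw": 0}, {"gripper": 0.4, "dx": -0.001, "dy": 0.058, "dz": -0.165, "yaw": 0}, {"gripper": 0.4, "dx": -0.001, "dy": 0.058, "dz": -0.165, "yaw": 0}, {"gripper": 0.4, "dx": -0.001, "dy": 0.058, "dz": -0.165, "yaw": 0}, {"gripper": 0.4, "dx": -0.001, "dy": 0.058, "dz": -0.12, "yaw": 0}, {"gripper": 0.4, "dx": -0.001, "dy": 0.058, "dz": -0.09, "yaw": 0}, {"gripper": 0.4, "dx": -0.001, "dy": 0.058, "dz": -0.09, "yaw": 0}], "squeeze": 40}}

```text
t: 55.5
eef_pos: [0.4415, -0.2332, 0.0839]
tool_rot: [3.136, 0.003, 1.565]
ft_force: [-0.7, -0.1, -3.6]
grip_width: 0.0492
gripper_force: 43.8
```

Emit:
{"fn": "servo_tool", "kwargs": {"plan": [{"gripper": 0.4, "dx": 0.017, "dy": 0.06, "dz": 0, "yaw": 0.06}, {"gripper": 0.4, "dx": 0.034, "dy": 0.12, "dz": 0, "yaw": 0.06}, {"gripper": 0.4, "dx": 0.051, "dy": 0.18, "dz": 0, "yaw": 0.06}, {"gripper": 0.4, "dx": 0.068, "dy": 0.24, "dz": 0, "yaw": 0.06}, {"gripper": 0.4, "dx": 0.085, "dy": 0.3, "dz": 0, "yaw": 0.06}, {"gripper": 0.4, "dx": 0.094, "dy": 0.332, "dz": 0, "yaw": 0.06}, {"gripper": 0.4, "dx": 0.094, "dy": 0.332, "dz": 0, "yaw": 0.06}, {"gripper": 0.4, "dx": 0.094, "dy": 0.332, "dz": -0.04, "yaw": 0.06}, {"gripper": 0.4, "dx": 0.094, "dy": 0.332, "dz": -0.055, "yaw": 0.06}, {"gripper": 0.4, "dx": 0.094, "dy": 0.332, "dz": -0.055, "yaw": 0.06}]}}

```text
t: 56.75
eef_pos: [0.5337, 0.0991, 0.0249]
tool_rot: [-3.139, 0.0, 1.659]
ft_force: [-0.5, -0.3, -2.8]
grip_width: 0.0491
gripper_force: 43.7
```

```bash
python3 prof.py
```

```text
56.75 [0.5337 0.0991 0.0249] [-3.139  0.     1.659] 0.0491 43.7 [-0.5 -0.3 -2.8]
[(-28, np.int64(48), np.int64(50)), (-24, np.int64(49), np.int64(50)), (-20, np.int64(49), np.int64(50)), (-16, np.int64(49), np.int64(50)), (-12, np.int64(49), np.int64(50)), (-8, np.int64(49), np.int64(51)), (-4, np.int64(49), np.int64(51)), (0, np.int64(49), np.int64(51)), (4, np.int64(49), np.int64(51)), (8, np.int64(50), np.int64(108)), (12, np.int64(50), np.int64(112)), (16, np.int64(49), np.int64(117)), (20, np.int64(49), np.int64(50)), (24, np.int64(49), np.int64(50)), (28, np.int64(48), np.int64(50)), (32, np.int64(22), np.int64(49)), (40, np.int64(42), np.int64(44)), (44, np.int64(42), np.int64(44)), (48, np.int64(42), np.int64(44)), (52, np.int64(42), np.int64(44))]
```

Emit:
{"fn": "servo_tool", "kwargs": {"plan": [{"gripper": 0.4, "dx": 0, "dy": 0, "dz": -0.006, "yaw": 0}, {"gripper": 0.4, "dx": 0, "dy": 0, "dz": -0.006, "yaw": 0}, {"gripper": 0.4, "dx": 0, "dy": 0.004, "dz": -0.006, "yaw": 0}, {"gripper": 0.4, "dx": -0.0005, "dy": 0.008, "dz": -0.006, "yaw": 0}, {"gripper": 0.4, "dx": -0.001, "dy": 0.011, "dz": -0.006, "yaw": 0}, {"gripper": 0.4, "dx": -0.001, "dy": 0.013, "dz": -0.006, "yaw": 0}]}}

```text
t: 57.55
eef_pos: [0.5343, 0.1079, 0.0201]
tool_rot: [3.141, 0.007, 1.659]
ft_force: [5.7, -58.4, 2.3]
grip_width: 0.0491
gripper_force: 44.3
```

Emit:
{"fn": "servo_tool", "kwargs": {"plan": [{"gripper": 0.85, "dx": 0, "dy": -0.001, "dz": 0, "yaw": 0}, {"gripper": 0.85, "dx": 0, "dy": -0.001, "dz": 0, "yaw": 0}, {"gripper": 0.85, "dx": 0, "dy": -0.001, "dz": 0.06, "yaw": 0}, {"gripper": 0.85, "dx": 0, "dy": 0.02, "dz": 0.12, "yaw": 0}, {"gripper": 0.85, "dx": 0, "dy": 0.02, "dz": 0.18, "yaw": 0}, {"gripper": 0.85, "dx": 0, "dy": 0.02, "dz": 0.24, "yaw": 0}, {"gripper": 0.85, "dx": 0, "dy": 0.02, "dz": 0.24, "yaw": 0}]}}

```text
t: 58.42
eef_pos: [0.5343, 0.1336, 0.2646]
tool_rot: [3.133, -0.001, 1.661]
ft_force: [-0.2, 0.2, -0.8]
grip_width: 0.0725
gripper_force: 0.0
```

```bash
python3 row.py
python3 - <<'E'
from h import *
p,d,cm=snap('wrist'); P=cloud(cm,d)
K=(P[...,2]>.1)&(P[...,2]<.16)&(P[...,1]>.35)&(P[...,1]<.42)&(P[...,0]>.43)&(P[...,0]<.6)
Q=P[K]; print(len(Q), Q.mean(0) if len(Q) else '', Q.min(0) if len(Q) else '', Q.max(0) if len(Q) else '')
for n in ('top','scene'):
    t,d,cm=snap(n); P=cloud(cm,d); K=(P[...,2]>.1)&(P[...,2]<.16)&(P[...,1]>.34)&(P[...,1]<.43)&(P[...,0]>.43)&(P[...,0]<.52); Q=P[K]; print(n,len(Q),Q.mean(0) if len(Q) else '', Q.min(0) if len(Q) else '', Q.max(0) if len(Q) else '')
    if n=='top': show(rects(t,d,cm,.022,.038,.027,25,130,(.6,.72,-.12,.0)))
E
```

```text
58.425 [0.5343 0.1336 0.2646] [ 3.1330e+00 -1.0000e-03  1.6608e+00]
-240 [-23.4  24.2] -234 [-23.8  24.6] -228 [-23.6  24.5] -222 [-23.3  24.3] -216 [-24.5  24.3] -210 [-24.4  25.4] -204 [-24.2  25.3] -198 [-23.9  24.9] -192 [-23.9  24.8] -186 [-23.7  24.5] -180 [-22.9  25.2] -174 [-23.5  25.8] -168 [-23.3  25.7] -162 [-22.2  25.2] -156 [-23.   25.4] -150 [-22.9  25.3] -144 [-22.8  25.2] -138 [-22.6  26.2] -132 [-23.5  26. ] -126 [-23.3  25.4] -120 [-23.3  24.3] -114 [-24.1  24.6] -108 [-25.   24.5] -102 [-24.8  24.4] -96 [-24.6  24.3] -90 [-24.5  24.2] -84 [-24.3  24.1] -78 [-24.2  23.9] -72 [-23.9  24.9] -66 [-24.9  24.7] -60 [-24.6  23.8] -54 [-25.4  23.5] -48 [-25.3  23.4] -42 [-25.1  23.3] -36 [-25.   23.2] -30 [-25.7  23.1] -24 [-25.6  24. ] -18 [-24.8  23.9] 
rear end [-239.6 -239.2]
gap bins [(-181, 35, 64), (-177, 37, 396), (-176, 33, 1500), (-175, 34, 1190), (-174, 28, 153), (-170, 36, 180), (-169, 35, 349), (-168, 37, 79)]
0   
top 99 [0.47762978 0.37672697 0.13286329] [0.46443014 0.36711987 0.10176657] [0.49364679 0.38897846 0.14453316]
x 659.4 y -58.9  54.3 x 51.6 ang 89.5 z 26.8 px [300. 182.]
scene 158 [0.47926369 0.38021273 0.12942882] [0.46311409 0.36759073 0.1001409 ] [0.49260939 0.3924691  0.1457258 ]
```

The row of four ends at −239.6 mm, gapless, and the puck is in the tray. The lever knob is at about (0.471, 0.380, 0.133). I'll close the fingers and approach it from its −x side.

Emit:
{"fn": "servo_tool", "kwargs": {"plan": [{"gripper": 0, "dx": -0.114, "dy": 0.237, "dz": 0, "yaw": 0}, {"gripper": 0, "dx": -0.114, "dy": 0.237, "dz": 0, "yaw": 0}, {"gripper": 0, "dx": -0.114, "dy": 0.237, "dz": 0, "yaw": 0}, {"gripper": 0, "dx": -0.114, "dy": 0.237, "dz": 0, "yaw": 0}, {"gripper": 0, "dx": -0.114, "dy": 0.237, "dz": 0, "yaw": 0}, {"gripper": 0, "dx": -0.114, "dy": 0.237, "dz": 0, "yaw": 0}, {"gripper": 0, "dx": -0.114, "dy": 0.237, "dz": -0.06, "yaw": 0}, {"gripper": 0, "dx": -0.114, "dy": 0.237, "dz": -0.12, "yaw": 0}, {"gripper": 0, "dx": -0.114, "dy": 0.237, "dz": -0.16, "yaw": 0}, {"gripper": 0, "dx": -0.114, "dy": 0.237, "dz": -0.16, "yaw": 0}]}}

```text
t: 59.88
eef_pos: [0.4188, 0.3675, 0.097]
tool_rot: [-3.137, 0.003, 1.658]
ft_force: [-0.6, 0.2, 0.2]
grip_width: 0.0002
gripper_force: 0.0
```

Emit:
{"fn": "servo_tool", "kwargs": {"plan": [{"gripper": 0, "dx": 0.02, "dy": 0.002, "dz": 0, "yaw": 0}, {"gripper": 0, "dx": 0.03, "dy": 0.003, "dz": 0, "yaw": 0}, {"gripper": 0, "dx": 0.04, "dy": 0.004, "dz": 0, "yaw": 0}, {"gripper": 0, "dx": 0.05, "dy": 0.005, "dz": 0, "yaw": 0}, {"gripper": 0, "dx": 0.06, "dy": 0.006, "dz": 0, "yaw": 0}, {"gripper": 0, "dx": 0.07, "dy": 0.007, "dz": 0, "yaw": 0}, {"gripper": 0, "dx": 0.08, "dy": 0.008, "dz": 0, "yaw": 0}, {"gripper": 0, "dx": 0.08, "dy": 0.008, "dz": 0, "yaw": 0}]}}

```text
t: 60.88
eef_pos: [0.4996, 0.3776, 0.0992]
tool_rot: [-3.141, 0.0, 1.659]
ft_force: [0.1, -0.6, -0.4]
grip_width: 0.0001
gripper_force: 0.0
```

```bash
cat > lever.py <<'E'
from h import *
print(get_obs()['eef_pos'],get_obs()['ft_force'])
for n in ('scene','top'):
    t,d,cm=snap(n,n+'L.png'); P=cloud(cm,d); K=(P[...,2]>.08)&(P[...,2]<.16)&(P[...,1]>.34)&(P[...,1]<.43)&(P[...,0]>.44)&(P[...,0]<.62)&(t.max(2)<60); Q=P[K]
    print(n,len(Q),[np.percentile(Q[:,i],[2,50,98]).round(3) for i in range(3)] if len(Q) else '')
E
python3 lever.py
```

```text
[0.49964142 0.3776112  0.09922452] [ 0.12329862 -0.55836916 -0.36120564]
scene 106 [array([0.504, 0.533, 0.539]), array([0.366, 0.382, 0.396]), array([0.087, 0.139, 0.159])]
top 98 [array([0.483, 0.507, 0.534]), array([0.363, 0.368, 0.383]), array([0.087, 0.138, 0.16 ])]
```

Emit:
{"fn": "servo_tool", "kwargs": {"plan": [{"gripper": 0, "dx": 0.008, "dy": 0.001, "dz": 0, "yaw": 0}, {"gripper": 0, "dx": 0.016, "dy": 0.002, "dz": 0, "yaw": 0}, {"gripper": 0, "dx": 0.022, "dy": 0.002, "dz": 0, "yaw": 0}, {"gripper": 0, "dx": 0.022, "dy": 0.002, "dz": 0, "yaw": 0}]}}

```text
t: 61.48
eef_pos: [0.5213, 0.3798, 0.0994]
tool_rot: [-3.141, 0.0, 1.66]
ft_force: [-2.5, -0.0, 0.2]
grip_width: -0.0003
gripper_force: 1.4
```

```bash
python3 lever.py
```

```text
[0.52125923 0.37978695 0.0993995 ] [-2.51594422 -0.01729307  0.1849596 ]
scene 104 [array([0.526, 0.554, 0.56 ]), array([0.368, 0.383, 0.398]), array([0.117, 0.134, 0.159])]
top 94 [array([0.496, 0.523, 0.554]), array([0.364, 0.369, 0.386]), array([0.108, 0.14 , 0.159])]
```

Emit:
{"fn": "servo_tool", "kwargs": {"plan": [{"gripper": 0, "dx": 0.005, "dy": 0, "dz": 0, "yaw": 0}, {"gripper": 0, "dx": 0.009, "dy": 0.001, "dz": 0, "yaw": 0}, {"gripper": 0, "dx": 0.009, "dy": 0.001, "dz": 0, "yaw": 0}]}}

```text
t: 61.95
eef_pos: [0.5232, 0.3802, 0.0989]
tool_rot: [-3.124, 0.005, 1.662]
ft_force: [-64.4, -17.8, 26.0]
grip_width: -0.0002
gripper_force: 33.3
```

```bash
python3 lever.py
```

```text
[0.52317425 0.38017408 0.09885832] [-64.38277255 -17.79570355  25.99632461]
scene 85 [array([0.525, 0.554, 0.56 ]), array([0.369, 0.382, 0.398]), array([0.11 , 0.132, 0.159])]
top 92 [array([0.496, 0.526, 0.553]), array([0.365, 0.369, 0.378]), array([0.113, 0.147, 0.16 ])]
```

Hard stop reached. I'll back off to −x, rise clear, and check everything.

Emit:
{"fn": "servo_tool", "kwargs": {"plan": [{"gripper": 0, "dx": -0.03, "dy": -0.002, "dz": 0, "yaw": 0}, {"gripper": 0, "dx": -0.06, "dy": -0.005, "dz": 0, "yaw": 0}, {"gripper": 0, "dx": -0.1, "dy": -0.05, "dz": 0.05, "yaw": 0}, {"gripper": 0, "dx": -0.11, "dy": -0.1, "dz": 0.1, "yaw": 0}, {"gripper": 0, "dx": -0.13, "dy": -0.15, "dz": 0.16, "yaw": 0}, {"gripper": 0, "dx": -0.13, "dy": -0.15, "dz": 0.2, "yaw": 0}, {"gripper": 0, "dx": -0.13, "dy": -0.15, "dz": 0.2, "yaw": 0}]}}

```text
t: 62.92
eef_pos: [0.4009, 0.23, 0.3038]
tool_rot: [3.135, -0.002, 1.659]
ft_force: [-0.3, -0.5, -1.2]
grip_width: -0.0003
gripper_force: 0.0
```

```bash
python3 lever.py
python3 - <<'E'
from h import *
S=np.array([514.8,318]); y=np.radians(95.16); u=np.array([np.cos(y),np.sin(y)])
t,d,cm=snap('top'); P=cloud(cm,d)
show(rects(t,d,cm,.036,.048,.042,25,300,(.46,.6,.05,.36)))
show(rects(t,d,cm,.022,.03,.027,25,130,(.6,.72,-.12,.0)))
im=cv2.imread('pics/sceneL.png')[150:330,180:490]
cv2.imwrite('pics/fin.png',cv2.convertScaleAbs(cv2.resize(im,None,fx=2.5,fy=2.5,interpolation=cv2.INTER_CUBIC),alpha=1.8))
E
```

```text
[0.40089798 0.23003645 0.30377797] [-0.33497274 -0.45549402 -1.23650618]
scene 128 [array([0.539, 0.551, 0.559]), array([0.375, 0.386, 0.398]), array([0.124, 0.134, 0.141])]
top 53 [array([0.538, 0.546, 0.556]), array([0.375, 0.382, 0.391]), array([0.13 , 0.139, 0.144])]
x 521.2 y 207.5  262.1 x 68.2 ang -87.2 z 43.0 px [204. 230.]
x 524.1 y 351.8  122.5 x 18.7 ang 4.0 z 37.4 px [155. 231.]
x 659.4 y -58.9  54.3 x 51.6 ang 89.5 z 26.8 px [300. 182.]
```

View pics/fin.png

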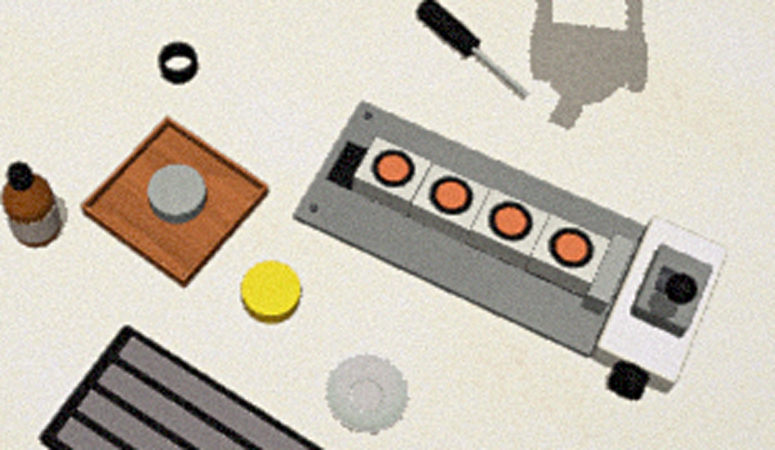

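The final view shows four face-up holders in one gapless row (crop 393,167 to 570,246), the puck in the tray (177,192), the lever thrown (knob at 680,288) and the bottle standing. Handing in.

```bash
python3 -c "
from cell import close_job
print(close_job())"
```

```text
the job is handed in; nothing more can be done
None
```

I handed the job in at about 63 s: the puck is in the tray, all four holders stand face up in one gapless row against the stop, the lever is thrown fully over, and the bottle is still standing; the judge's result was not returned.

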